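Set and lock the bur discs in a steriliser cassette

TASK

First draw the steel steriliser cassette towards you by its far lip until its near side rests squarely against the stop rail. Then, without lifting them, turn each flat-edged disc in it with a fingertip on its red stud until its flat lies flush against the blue alignment bar of its bay, and stand a teal keeper block of the size that fits the gap (the middle one of the three thicknesses) between each disc and the far wall, down on the cassette floor. Lay the yellow indicator cartridge flat in the narrow trough at the cassette's end, and do not knock over the cup or the jar.

Things in the scene. Friction and masses are not known exactly. Their poses are not given: they have to be found in the camera images.
- tray: steel cassette, loose, about 1 kg laden, 120 (x) x 344 mm (y), floor 4 thick, walls and dividers 4 thick with tops 18 mm above the bench (far wall 22). Origin: centre of underside; -x is its near side, facing the robot. Three bays, 96 wide, centred at y = +120 (1), +20 (2), -80 mm (3), from the bar face at x = -48 to the far wall's inner face at x = +56; trough at y = -150
- lip (a point): middle of the far lip: outer face of the cassette's far wall (tray x = +60 mm), at the wall's top, 22 mm above the bench; a rim bead rises to 24.5. Bench behind it is clear: hook a fingertip there and drag; the cassette squares itself against the rail
- rail: dark steel stop rail fixed to the bench near the robot, 20 (x) x 300 (y) x 20 mm tall. Origin: centre of underside; +x face, 10 mm from it, faces away from the robot. When the cassette rests against it the tray origin lies 70 mm from the rail origin along the rail's x, axes parallel
- disc_1: flat-edged aluminium disc, slippery PTFE coat (friction 0.1), loose in bay 1 (may be absent): radius 45, 18 thick, about 200 g, one straight edge (flat) 64 long, 31 from the centre. Red upright stud, 14 across, 26 tall, 22 from the centre on the flat's side. Origin: centre of the full circle, underside; own -x points to stud and flat. Stud pushed towards the bar: it turns till the flat settles
- disc_2: flat-edged aluminium disc, slippery PTFE coat (friction 0.1), loose in bay 2 (may be absent): radius 45, 18 thick, about 200 g, one straight edge (flat) 64 long, 31 from the centre. Red upright stud, 14 across, 26 tall, 22 from the centre on the flat's side. Origin: centre of the full circle, underside; own -x points to stud and flat. Stud pushed towards the bar: it turns till the flat settles
- disc_3: flat-edged aluminium disc, slippery PTFE coat (friction 0.1), loose in bay 3 (may be absent): radius 45, 18 thick, about 200 g, one straight edge (flat) 64 long, 31 from the centre. Red upright stud, 14 across, 26 tall, 22 from the centre on the flat's side. Origin: centre of the full circle, underside; own -x points to stud and flat. Stud pushed towards the bar: it turns till the flat settles
- bar_1 (a point): middle of the face of bay 1's blue alignment bar, at its top edge, 24 mm above the bench; the bar runs along the tray's y, its face looks to the tray's +x. A flush disc has its centre 31 mm from this face, its x axis parallel to the tray's
- bar_2 (a point): middle of the face of bay 2's blue alignment bar, at its top edge, 24 mm above the bench; the bar runs along the tray's y, its face looks to the tray's +x. A flush disc has its centre 31 mm from this face, its x axis parallel to the tray's
- bar_3 (a point): middle of the face of bay 3's blue alignment bar, at its top edge, 24 mm above the bench; the bar runs along the tray's y, its face looks to the tray's +x. A flush disc has its centre 31 mm from this face, its x axis parallel to the tray's
- gap_1 (a point): floor of bay 1, 4 mm above the bench, at the middle of the 28 mm gap left (along the tray's x) between a flush disc and the far wall; the keeper's place, its length along the tray's y
- gap_2 (a point): floor of bay 2, 4 mm above the bench, at the middle of the 28 mm gap left (along the tray's x) between a flush disc and the far wall; the keeper's place, its length along the tray's y
- gap_3 (a point): floor of bay 3, 4 mm above the bench, at the middle of the 28 mm gap left (along the tray's x) between a flush disc and the far wall; the keeper's place, its length along the tray's y
- keeper_1: teal hollow plastic block on a heavy steel foot, 20 mm thick (its x) x 64 long (its y) x 42 tall, standing, about 120 g. Origin: centre of underside. Right size: drops into the 28 mm gap, where its top is 46 mm above the bench
- keeper_2: teal hollow plastic block on a heavy steel foot, 20 mm thick (its x) x 64 long (its y) x 42 tall, standing, about 120 g. Origin: centre of underside. Right size: drops into the 28 mm gap, where its top is 46 mm above the bench
- keeper_3: teal hollow plastic block on a heavy steel foot, 20 mm thick (its x) x 64 long (its y) x 42 tall, standing, about 120 g. Origin: centre of underside. Right size: drops into the 28 mm gap, where its top is 46 mm above the bench
- keeper_thin: teal hollow plastic block on a heavy steel foot, 11 mm thick (its x) x 64 long (its y) x 42 tall, standing, about 120 g. Origin: centre of underside. Wrong size (too thin, disc stays loose)
- keeper_thick: teal hollow plastic block on a heavy steel foot, 34 mm thick (its x) x 64 long (its y) x 42 tall, standing, about 120 g. Origin: centre of underside. Wrong size (too thick for the gap)
- indicator: yellow plastic cartridge with a white band, 80 mm long (its x) x 20 wide (its y) x 26 tall, about 50 g. Origin: centre of underside
- trough (a point): middle of the floor (4 mm above the bench) of the narrow trough at the cassette's -y end, 112 mm long (tray x) x 36 wide, walls 14 above its floor; the indicator lies lengthwise in it
- cup: bystander: white ceramic cup, 64 mm across, 70 tall. Origin: centre of underside
- jar: bystander: amber glass jar, 64 mm across, 85 tall. Origin: centre of underside

How it is judged:
By the outcome, as a careful person would: the job done as asked, in the order asked, and still so for the second after the job is handed in, with the robot touching nothing.
Of disc_1, disc_2, disc_3 only 2 to 3 are there at a start; the rules pass over those that are not, and their reading is None.
At some moment in a run one of keeper_1, keeper_2, keeper_3, indicator may be knocked a few centimetres aside while the robot is not near it.
It also fails if it takes over 210 s, if anything falls off the work surface, if the arm or the gripper's body presses on something with over 40 N, if the wrist force passes 120 N, or if a joint passes its speed limit or range.

ROBOT

A 6-joint arm with a two-finger parallel gripper is mounted at the origin on the work surface. World frame = base frame: x ahead of the robot, y to its left, z up, the work surface at z = 0. Lengths are in m, angles in rad, forces in N, time in s.
With the tool pointing down it reaches from about 0.35 to 0.975 m from the base axis. Payload 4.9 kg.
Tool frame: the origin (TCP) lies midway between the tips of the shut fingers; the grasp point (between the pads) lies 19 mm behind it (r.grip_depth is the distance from the TCP to the grasp point, in m); z points along the fingers, y is the line along which they close (so a half turn about z gives the same grasp; the last joint's range is limited). The gripper opens to 85 mm and grips with 20 to 120 N. Pads are 22 mm wide; open, the fingers measure 114 mm over their backs; the gripper's body (76 mm by 85 mm) begins 54 mm behind the grasp point. The pads swing forward as they close: fully open they stand 13 mm farther back than shut.
Start: joints at [-1.283, 0.053, 1.613, -0, 1.476, -0.119], TCP at [0.247, -0.574, 0.231] pointing down, gripper open.
Joint ranges: [-3.01, 3.01], [-1.01, 2.22], [0.06, 2.58], [-1.02, 4.17], [0.09, 2.62], [-3.14, 3.14]. Speed limits (rad/s): [2.57, 2.57, 3.14, 3.14, 3.14, 3.14].

INTERFACE

Orientations are given as a unit quaternion [w, x, y, z].
In Python, from bench import get_state, vision, ticket, models, r gives the robot as it stands. The module is installed in compiled form; this text tells all that it offers.
- The arm moves only by the tool send_rows, never from a script. Its argument "commands" is a list of rows, each a list of 7 numbers: the shift along the tool's x, y, z scaled (see below), then the turn, a rotation vector about the tool's x, y, z scaled (see below), then the finger opening in mm, from 0 to 85.4. In form: [[tx, ty, tz, wx, wy, wz, claw], ...]. A call has 1 to 8 rows; each row is the pose to reach, as a shift and turn from the pose commanded when the call began, along the tool's axes at that moment; what a row does not reach only later rows make up. The controller multiplies each number of a shift by 1 m and each number of a turn by 30 degrees. A row lasts 1/12 s, in which the tool goes at most 41.7 mm and 7.16 degrees, less where a joint would pass 70% of its speed; a pose out of reach is approached as far as the arm can. A call with a number of a shift or a turn outside -1 to 1 is refused whole. A call with a gripper value outside its range is refused whole. The fingers move at their own pace and stop on an object; the grip force is fixed at half the most. Time passes only in rows, so rows that repeat a pose let the fingers close. It gives the time, the measured TCP pose, the force, the opening and the grip force at its end, in the units of the state.
- get_state(): the state, without advancing time (a new reading comes with each control period).
- vision.capture(name): name is "side" or "top" or "wrist"; returns (picture, depth): 420x560x3 uint8, blue, green, red; 420x560 float32, m along the optical axis (not along the pixel's ray), 0 where there is no reading.
- vision.camera_model(name): a dict with "K" (3x3 intrinsics, pixels), "extrinsics" (4x4, takes a point from world to camera coordinates). Camera axes: x right, y down, z forward; pixel columns grow to the right and rows downward; lengths in m; the calibration is good to about 2 mm. A picture is of the moment at which its call begins: read the wrist's pose just before it. camera_model takes no time and is no camera call; for the wrist camera it gives the pose at the moment of the call.
- ticket.close_job(): hands the job in; it is judged then, once.
Trained networks look in the newest picture that a camera, given by its name, has taken for a name from the list of things; names that differ only in an ending like _2 or _b are one class to them, and where a whole thing is asked for, a point or a joint stands for the part that bears it (a point fixed in the world has none). Each returns a list of dicts, best first, with "score" (0 to 1); they miss things now and then, are a little off and sometimes report something else, mostly with a low value. They report only what shows in the picture. A call takes as long as a camera call.
- models.spot_in(camera, name): "extent" ([left, top, width, height] in pixels, round what is visible of it).
- models.cut_out(camera, name): "region" (420x560 bool, what is visible of it) and "extent" ([left, top, width, height] in pixels, round what is visible of it).
- models.spot_point(camera, name): "location" ([column, row] in pixels: a listed point, or the origin of a listed thing).
The state is a dict: "clock": time; "joints": joint angles; "qd": joint speeds; "effort": joint torques, N m; "ee_pos": TCP position; "tcp_rot": TCP orientation; "ft_force": force on the tool from outside, world axes, zero at the start; "torque": the same for the moment, N m; "grip_width": opening from 0.0 (shut) to 1.0 (fully open); "grip_force": force on a finger pad.
Only numpy, scipy, OpenCV 4.12 (cv2) and the standard library are available. Lean on these libraries where they do the work, as an engineer would, in place of code of your own. Each camera call takes 0.05 s, during which the arm holds its last target. There are 200 camera calls.

## Working session

There is one attempt and no reset: what is moved stays moved. The work goes in short steps, Python scripts to look and compute and a tool call to move; the robot and the scene stay as the last step left them, time stands still between calls to the robot, and variables do not carry over. Pictures are saved under pics/ and viewed, at most 14 in all, crops included, and the job is handed in when it is done.

Besides the shell and the picture viewer there is one more tool, called after "Request:" as name([rows], argument=value, ...), one row to a line, values as JSON. send_rows: Moves the arm, as the interface text tells. Its arguments: {"type":"object","properties":{"commands":{"type":"array"}},"required":["commands"]}

```bash
mkdir -p pics; ls; cat > h.py <<'E'
import numpy as np, cv2
from scipy.spatial.transform import Rotation as R
from bench import get_state, vision, ticket, models, r
def cap(n,save=None):
    m=vision.camera_model(n); p,d=vision.capture(n)
    if save: cv2.imwrite(f'pics/{save}.png',p)
    return p,d,np.array(m['K']),np.array(m['extrinsics'])
def cloud(d,K,E):
    v,u=np.mgrid[:d.shape[0],:d.shape[1]]
    P=np.stack([(u-K[0,2])/K[0,0]*d,(v-K[1,2])/K[1,1]*d,d],-1)
    W=(P-E[:3,3])@E[:3,:3]
    W[d<=0]=np.nan
    return W
def ray_z(px,z,K,E):
    c=-E[:3,:3].T@E[:3,3]
    v=E[:3,:3].T@np.array([(px[0]-K[0,2])/K[0,0],(px[1]-K[1,2])/K[1,1],1])
    return c+v*(z-c[2])/v[2]
def rot():
    q=get_state()['tcp_rot']; return R.from_quat([q[1],q[2],q[3],q[0]])
E
python3 - <<'E'
from h import *
np.set_printoptions(precision=4,suppress=True)
s=get_state(); print({k:np.round(v,3) for k,v in s.items()}); print(rot().as_matrix())
for n in ['top','side']:
    p,d,K,E=cap(n,n+'0'); print(n,K.tolist(),-E[:3,:3].T@E[:3,3],E[:3,2-0] if 0 else E[2,:3], (d>0).mean())
E
```

```text
pics
{'clock': np.float64(0.0), 'joints': array([-1.283,  0.053,  1.614,  0.   ,  1.476, -0.119]), 'qd': array([ 0.001,  0.001,  0.001,  0.001,  0.001, -0.001]), 'effort': array([  0.002, -39.368, -37.018,  -0.   ,   0.007,   0.   ]), 'ee_pos': array([ 0.247, -0.573,  0.23 ]), 'tcp_rot': array([-0.001,  0.979,  0.202, -0.   ]), 'ft_force': array([ 0.564,  0.285, -0.218]), 'torque': array([ 0.056, -0.015, -0.011]), 'grip_force': np.float64(0.0), 'grip_width': np.float64(1.001)}
[[ 0.9184  0.3956 -0.0006]
 [ 0.3956 -0.9184  0.002 ]
 [ 0.0003 -0.0021 -1.    ]]
top [[383.1857100405442, 0.0, 278.6070441090516], [0.0, 383.1857100405442, 212.70140105776326], [0.0, 0.0, 1.0]] [0.3571 0.0066 1.194 ] [ 0.1562 -0.0147 -0.9876] 0.995829081632653
side [[533.2293525071938, 0.0, 284.02276833284526], [0.0, 533.2293525071938, 207.8287760802466], [0.0, 0.0, 1.0]] [0.0518 0.6742 1.0293] [ 0.3822 -0.5452 -0.7461] 0.9959821428571428
```

View pics/top0.png

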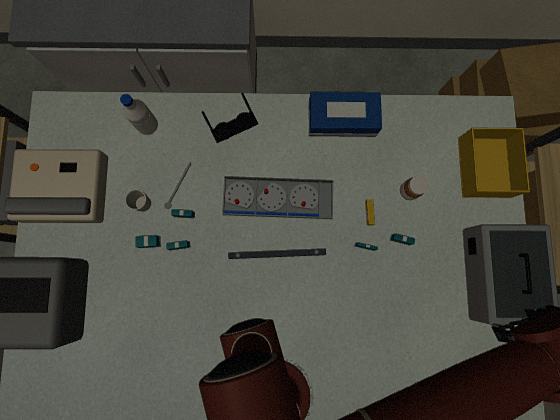

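View pics/side0.png

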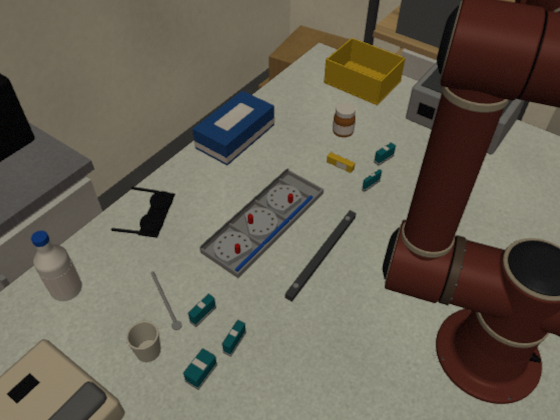

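The top view shows the tray at about (277,198) with three discs. The rail is at (277,253), the keepers at (182,213), (147,241), (177,245), (366,245) and (403,239), the indicator at (370,212), the jar at (413,188) and the cup at (139,200). The side view agrees.

```bash
cat > scene.py <<'E'
from h import *
np.set_printoptions(precision=4,suppress=True)
def rect(pts):
    c,(w,h),a=cv2.minAreaRect((pts*1000).astype(np.float32))
    if w<h: w,h,a=h,w,a+90
    return np.array(c)/1000,w,h,(a+90)%180-90   # a: direction of long axis, deg from x
def survey(n='top'):
    p,d,K,E=cap(n); W=cloud(d,K,E)
    hsv=cv2.cvtColor(p,cv2.COLOR_BGR2HSV)
    def blobs(m,amin=15):
        k,l,st,c=cv2.connectedComponentsWithStats(m.astype(np.uint8))
        return [(l==i) for i in range(1,k) if st[i,4]>=amin]
    ws=(W[...,0]>.3)&(W[...,0]<.85)&(abs(W[...,1])<.6)
    for nm,m in [('teal',(hsv[...,0]>80)&(hsv[...,0]<98)&(hsv[...,1]>110)&ws),('yel',(hsv[...,0]>18)&(hsv[...,0]<32)&(hsv[...,1]>130)&ws),('red',((hsv[...,0]<6)|(hsv[...,0]>174))&(hsv[...,1]>150)&ws)]:
        for b in blobs(cv2.morphologyEx(m.astype(np.uint8),cv2.MORPH_CLOSE,np.ones((5,5))) if nm!='red' else m,8):
            q=W[b]; q=q[np.isfinite(q[:,2])]; zt=np.percentile(q[:,2],90)
            t=q[q[:,2]>zt-.008]; v,u=np.nonzero(b)
            print(nm,'px',u.mean().round(),v.mean().round(),'ztop',zt.round(4),'rect',rect(t[:,:2]))
    return p,d,K,E,W
E
python3 - <<'E'
from scene import *
p,d,K,E,W=survey()
w=W[...,:]
for nm in ['tray','rail','lip','bar_1','cup','jar','disc_1','keeper_1','keeper_thick','keeper_thin','indicator','trough','gap_1']:
    o=models.spot_point('top',nm)
    z={'lip':.022,'bar_1':.024,'gap_1':.004,'trough':.004}.get(nm,0)
    print(nm,[(round(x['score'],2),np.round(x['location']),ray_z(x['location'],z,K,E)[:2]) for x in o[:6]])
for nm,x0 in [('rail',None),('tray',None)]:
    o=models.cut_out('top',nm)
    m=o[0]['region']; q=W[m]; q=q[np.isfinite(q[:,2])]
    print(nm,o[0]['score'],'z',np.percentile(q[:,2],[5,50,95]),rect(q[q[:,2]>.012][:,:2]),rect(q[:,:2]))
E
```

```text
teal px 182.0 213.0 ztop 0.0443 rect (array([0.5378, 0.2847]), 62.24433135986328, 17.491788864135742, 86.3931655883789)
teal px 147.0 241.0 ztop 0.0448 rect (array([0.4514, 0.3863]), 60.889163970947266, 31.547582626342773, -85.62093114852905)
teal px 402.0 239.0 ztop 0.0433 rect (array([ 0.4626, -0.3904]), 63.421424865722656, 17.815526962280273, 75.54978942871094)
teal px 178.0 245.0 ztop 0.0443 rect (array([0.4402, 0.2944]), 61.71199035644531, 17.152849197387695, -81.86453533172607)
teal px 366.0 246.0 ztop 0.0434 rect (array([ 0.4401, -0.2773]), 62.56928253173828, 9.331275939941406, 77.23973083496094)
yel px 467.0 163.0 ztop 0.086 rect (array([ 0.6988, -0.5982]), 196.82339477539062, 7.432649612426758, 0.3289119005203247)
yel px 370.0 211.0 ztop 0.0283 rect (array([ 0.5483, -0.2947]), 78.80635833740234, 19.400493621826172, 2.494812250137329)
yel px 470.0 250.0 ztop 0.0569 rect (array([ 0.427 , -0.5848]), 21.323257446289062, 3.0932798385620117, 1.4363157749176025)
red px 266.0 191.0 ztop 0.0491 rect (array([0.607, 0.03 ]), 10.091621398925781, 9.226558685302734, 0.6147300601005554)
re
[... 1538 characters left out ...]
52, array([370., 214.]), array([ 0.5422, -0.3   ]))]
trough [(0.8, array([323., 200.]), array([ 0.5867, -0.1502]))]
gap_1 [(0.66, array([305., 186.]), array([ 0.6313, -0.094 ])), (0.65, array([274., 185.]), array([0.6351, 0.0047])), (0.56, array([238., 188.]), array([0.6255, 0.1172]))]
rail 0.83 z [0.0012 0.0195 0.0236] (array([ 0.4183, -0.0057]), 297.7482604980469, 20.146568298339844, -87.33980345726013) (array([ 0.4185, -0.0057]), 297.7613525390625, 27.145681381225586, -87.20993661880493)
tray 0.67 z [0.0013 0.0411 0.0453] (array([0.4525, 0.3875]), 64.62747192382812, 34.252716064453125, -85.87555122375488) (array([0.4561, 0.3941]), 77.18820190429688, 42.399017333984375, -85.71871423721313)
```

```bash
cat > tray.py <<'E'
from scene import *
def tray(W,x0,x1):
    m=(W[...,0]>x0)&(W[...,0]<x1)&(abs(W[...,1])<.24)&(W[...,2]>.012)&(W[...,2]<.03)
    l=cv2.connectedComponentsWithStats(cv2.morphologyEx(m.astype(np.uint8),cv2.MORPH_CLOSE,np.ones((3,3))))
    i=1+np.argmax(l[2][1:,4]); q=W[(l[1]==i)&m]
    return rect(q[:,:2])
E
python3 - <<'E'
from tray import *
for n in ['top','side']:
    p,d,K,E=cap(n); W=cloud(d,K,E)
    print(n,'tray',tray(W,.5,.7),'rail',tray(W,.36,.46))
    for q in ([(.75,.0),(.3,.2),(.75,-.2),(.5,.2)]):
        mm=(abs(W[...,0]-q[0])<.02)&(abs(W[...,1]-q[1])<.02); print(np.nanmedian(W[mm][:,2]),end=' ')
print(vision.camera_model('wrist')['K'], rot().as_matrix().T@( -np.array(vision.camera_model('wrist')['extrinsics'])[:3,:3].T@np.array(vision.camera_model('wrist')['extrinsics'])[:3,3]-get_state()['ee_pos']), np.array(vision.camera_model('wrist')['extrinsics'])[:3,:3]@rot().as_matrix())
E
```

```text
top tray (array([ 0.5936, -0.0083]), 345.73046875, 122.53004455566406, 88.37699127197266) rail (array([ 0.4183, -0.0055]), 297.1476135253906, 20.162715911865234, -87.33982062339783)
-0.0001261350087143319 6.673770724815472e-05 -0.0004848450932405618 1.2528748669363687e-05 side tray (array([ 0.5909, -0.0133]), 348.7605895996094, 125.0406265258789, 88.13044738769531) rail (array([ 0.4161, -0.009 ]), 301.8704528808594, 22.368335723876953, -87.4708662033081)
-6.355641767702868e-05 -5.699024500126354e-06 0.0002472646996526482 -0.00019765449932731806 [[308.8229   0.     275.6437]
 [  0.     308.8229 210.4099]
 [  0.       0.       1.    ]] [ 0.0692  0.0006 -0.1433] [[ 0.0007  1.      0.0004]
 [-0.961   0.0008 -0.2767]
 [-0.2767 -0.0002  0.961 ]]
```

Request:
send_rows([
  [0.035, -0.019, 0, 0, 0, 0.23, 0],
  [0.07, -0.038, 0, 0, 0, 0.46, 0],
  [0.105, -0.057, 0, 0, 0, 0.688, 0],
  [0.14, -0.076, 0, 0, 0, 0.688, 0],
  [0.175, -0.095, 0, 0, 0, 0.688, 0],
  [0.21, -0.114, 0, 0, 0, 0.688, 0],
  [0.245, -0.133, 0, 0, 0, 0.688, 0],
  [0.28, -0.152, 0, 0, 0, 0.688, 0],
])

```text
clock: 1.67
ee_pos: [0.4452, -0.3219, 0.2316]
tcp_rot: [0.0, 1.0, 0.023, 0.0]
ft_force: [0.2, -0.9, 0.5]
grip_width: -0.001
grip_force: 0.0
```

Request:
send_rows([
  [0.026, -0.03, 0, 0, 0, 0, 0],
  [0.052, -0.06, 0, 0, 0, 0, 0],
  [0.078, -0.09, 0, 0, 0, 0, 0],
  [0.105, -0.12, 0, 0, 0, 0, 0],
  [0.131, -0.15, 0, 0, 0, 0, 0],
  [0.157, -0.18, 0, 0, 0, 0, 0],
  [0.183, -0.21, 0, 0, 0, 0, 0],
  [0.21, -0.24, 0, 0, 0, 0, 0],
])

```text
clock: 2.33
ee_pos: [0.6438, -0.0722, 0.2315]
tcp_rot: [0.0, 1.0, 0.023, 0.0]
ft_force: [-0.0, -0.4, -0.6]
grip_width: 0.0
grip_force: 0.0
```

Request:
send_rows([
  [0.027, -0.03, 0, 0, 0, 0, 0],
  [0.054, -0.061, 0, 0, 0, 0, 0],
  [0.054, -0.061, 0.035, 0, 0, 0, 0],
  [0.054, -0.061, 0.07, 0, 0, 0, 0],
  [0.054, -0.061, 0.11, 0, 0, 0, 0],
  [0.054, -0.061, 0.15, 0, 0, 0, 0],
  [0.054, -0.061, 0.19, 0, 0, 0, 0],
  [0.054, -0.061, 0.22, 0, 0, 0, 0],
])

```text
clock: 3.0
ee_pos: [0.6921, -0.0103, 0.0073]
tcp_rot: [-0.0, 1.0, 0.023, -0.002]
ft_force: [-0.4, -0.1, 0.0]
grip_width: -0.002
grip_force: 0.0
```

Request:
send_rows([
  [-0.01, 0, -0.002, 0, 0, 0, 0],
  [-0.018, 0, -0.002, 0, 0, 0, 0],
  [-0.024, 0, -0.002, 0, 0, 0, 0],
  [-0.03, 0, -0.002, 0, 0, 0, 0],
  [-0.036, 0, -0.002, 0, 0, 0, 0],
  [-0.042, 0, -0.002, 0, 0, 0, 0],
  [-0.048, 0, -0.002, 0, 0, 0, 0],
  [-0.054, 0, -0.002, 0, 0, 0, 0],
])

```text
clock: 3.67
ee_pos: [0.6424, -0.0134, 0.0158]
tcp_rot: [0.0, 1.0, 0.023, 0.004]
ft_force: [6.2, 0.4, -2.3]
grip_width: -0.004
grip_force: 2.8
```

Request:
send_rows([
  [-0.006, 0, 0, 0, 0, 0, 0],
  [-0.012, 0, 0, 0, 0, 0, 0],
  [-0.018, 0, 0, 0, 0, 0, 0],
  [-0.024, 0, 0, 0, 0, 0, 0],
  [-0.03, 0, 0, 0, 0, 0, 0],
  [-0.036, 0, 0, 0, 0, 0, 0],
  [-0.042, 0, 0, 0, 0, 0, 0],
  [-0.048, 0, 0, 0, 0, 0, 0],
])

```text
clock: 4.33
ee_pos: [0.5946, -0.0157, 0.0159]
tcp_rot: [0.0, 1.0, 0.023, 0.004]
ft_force: [6.0, 0.3, -1.1]
grip_width: -0.001
grip_force: 2.8
```

```bash
python3 - <<'E'
from tray import *
for n in ['top','side']:
    p,d,K,E=cap(n,n+'1'); W=cloud(d,K,E)
    print(n,'tray',tray(W,.44,.64))
E
```

```text
top tray (array([0.5322, 0.1205]), 122.64535522460938, 83.3583984375, -3.2881927490234375)
side tray (array([ 0.5276, -0.0159]), 349.8971862792969, 138.21746826171875, 86.66339111328125)
```

Request:
send_rows([
  [-0.004, 0, 0.002, 0, 0, 0, 0],
  [-0.008, 0, 0.004, 0, 0, 0, 0],
  [-0.012, 0, 0.004, 0, 0, 0, 0],
  [-0.016, 0, 0.004, 0, 0, 0, 0],
  [-0.02, 0, 0.004, 0, 0, 0, 0],
  [-0.024, 0, 0.004, 0, 0, 0, 0],
  [-0.027, 0, 0.004, 0, 0, 0, 0],
  [-0.03, 0, 0.004, 0, 0, 0, 0],
])

```text
clock: 5.1
ee_pos: [0.5713, -0.0164, 0.0156]
tcp_rot: [-0.0, 1.0, 0.022, 0.011]
ft_force: [17.1, 7.0, 3.5]
grip_width: 0.001
grip_force: 8.5
```

Request:
send_rows([
  [-0.002, 0, 0, 0, 0, 0, 0],
  [-0.003, 0, 0, 0, 0, 0, 0],
  [-0.004, 0, 0, 0, 0, 0, 0],
  [-0.005, 0, 0, 0, 0, 0, 0],
  [-0.006, 0, 0, 0, 0, 0, 0],
])

```text
clock: 5.52
ee_pos: [0.5658, -0.0154, 0.0156]
tcp_rot: [-0.002, 1.0, 0.022, 0.012]
ft_force: [18.5, 9.8, 3.1]
grip_width: -0.004
grip_force: 9.1
```

Request:
send_rows([
  [-0.001, 0, 0, 0, 0, 0, 0],
  [-0.002, 0, 0, 0, 0, 0, 0],
  [-0.003, 0, 0, 0, 0, 0, 0],
  [-0.004, 0, 0, 0, 0, 0, 0],
  [-0.005, 0, 0, 0, 0, 0, 0],
  [-0.005, 0, 0, 0, 0, 0, 0],
])

```text
clock: 6.02
ee_pos: [0.561, -0.0149, 0.0156]
tcp_rot: [-0.002, 1.0, 0.022, 0.012]
ft_force: [19.3, 12.1, 2.5]
grip_width: 0.002
grip_force: 9.5
```

```bash
python3 - <<'E'
from tray import *
for n in ['side']:
    p,d,K,E=cap(n,n+'2'); W=cloud(d,K,E)
    print(n,'tray',tray(W,.44,.64),'rail',tray(W,.36,.44))
c=p[150:330,180:400]; cv2.imwrite('pics/c2.png',cv2.resize(c,None,fx=3,fy=3))
E
```

```text
side tray (array([ 0.5035, -0.0179]), 348.9974365234375, 126.61558532714844, 89.90582275390625) rail (array([ 0.4193, -0.0196]), 346.4086608886719, 41.289833068847656, 89.99142456054688)
```

View pics/c2.png

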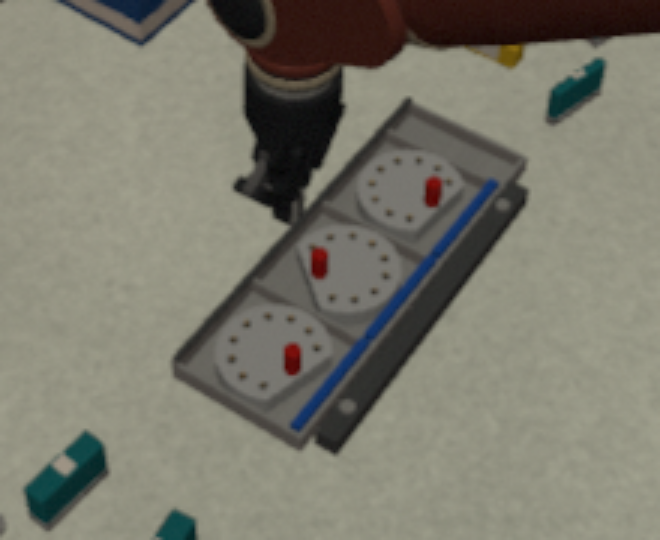

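Rail and tray almost touch at the -y end (upper right), with a small wedge left at the +y end. I'll keep pulling.

Request:
send_rows([
  [-0.001, 0, 0, 0, 0, 0, 0],
  [-0.002, 0, 0, 0, 0, 0, 0],
  [-0.003, 0, 0, 0, 0, 0, 0],
  [-0.004, 0, 0, 0, 0, 0, 0],
  [-0.005, 0, 0, 0, 0, 0, 0],
  [-0.006, 0, 0, 0, 0, 0, 0],
  [-0.006, 0, 0, 0, 0, 0, 0],
])

```text
clock: 6.65
ee_pos: [0.5588, -0.0149, 0.0167]
tcp_rot: [-0.002, 1.0, 0.022, 0.017]
ft_force: [29.8, 15.1, -4.4]
grip_width: -0.003
grip_force: 15.1
```

```bash
python3 - <<'E'
from tray import *
for n in ['side']:
    p,d,K,E=cap(n,n+'3'); W=cloud(d,K,E)
    print(n,'tray',tray(W,.42,.64))
E
```

```text
side tray (array([ 0.4915, -0.0186]), 352.5639953613281, 143.03253173828125, 89.98296356201172)
```

Request:
send_rows([
  [0.012, 0, 0, 0, 0, 0, 0],
  [0.035, 0, 0, 0, 0, 0, 0],
  [0.035, 0, -0.04, 0, 0, 0, 0],
  [0.035, 0, -0.08, 0, 0, 0, 0],
  [0.035, 0, -0.12, 0, 0, 0, 0],
  [0.025, 0, -0.16, 0, 0, 0, 0],
  [0.0, 0, -0.195, 0, 0, 0, 0],
  [-0.02, 0, -0.23, 0, 0, 0, 0],
])

```text
clock: 7.37
ee_pos: [0.5236, -0.0184, 0.2411]
tcp_rot: [-0.0, 1.0, 0.023, -0.001]
ft_force: [0.2, -0.8, -0.5]
grip_width: 0.001
grip_force: 0.0
```

Request:
send_rows([
  [0, 0, 0, 0, 0, 0, 0],
  [0, 0, 0, 0, 0, 0, 0],
])

```text
clock: 7.53
ee_pos: [0.5256, -0.0187, 0.2433]
tcp_rot: [0.001, 1.0, 0.023, 0.003]
ft_force: [0.0, 0.3, -0.9]
grip_width: -0.002
grip_force: 0.0
```

```bash
python3 - <<'E'
from tray import *
p,d,K,E=cap('wrist','w1'); W=cloud(d,K,E)
np.savez('w1',p=p,W=W)
print('bench z',[np.nanmedian(W[r0:r0+15,c0:c0+15,2]) for r0,c0 in [(20,20),(20,520),(390,20),(390,520)]])
print(get_state()['ee_pos'])
print(tray(W,.42,.6),tray(W,.36,.43))
E
```

```text
bench z [np.float64(0.0007536656919218054), np.float64(0.0006659151995935784), np.float64(0.333452539568431), np.float64(0.3337723140559313)]
[ 0.5249 -0.0185  0.2405]
(array([ 0.4821, -0.0182]), 344.8600769042969, 134.19151306152344, -87.69557285308838) (array([0.4155, 0.0735]), 155.97525024414062, 29.04287338256836, -89.93810390681028)
```

View pics/w1.png

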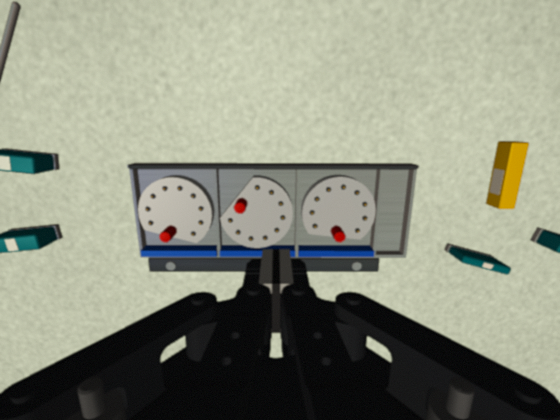

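The wrist view shows the tray flush along the rail, with studs at (168,232), (241,206) and (339,232). Now I'll measure the exact tray pose.

```bash
cat > pose.py <<'E'
from tray import *
def trayfit(W,p):
    """far edge line, ends -> tray origin, yaw"""
    m=np.isfinite(W[...,2])&(W[...,2]>.012)&(W[...,2]<.028)&(W[...,0]>.40)&(W[...,0]<.58)&(abs(W[...,1])<.25)
    q=W[m]; ys=np.arange(-.16,.14,.006); L=[]
    for y in ys:
        s=q[abs(q[:,1]-y)<.003]
        if len(s)>5: L.append((y,np.percentile(s[:,0],98)))
    L=np.array(L); k=np.polyfit(L[:,0],L[:,1],1)
    for _ in range(3):
        e=L[:,1]-np.polyval(k,L[:,0]); L=L[abs(e)<max(.0015,1.5*np.std(e))]; k=np.polyfit(L[:,0],L[:,1],1)
    a=-np.arctan(k[0]); ex=np.array([np.cos(a),np.sin(a)]); ey=np.array([-ex[1],ex[0]])
    s=q[:,:2]@ey; t=q[:,:2]@ex; far=np.array([k[1],0])@ex
    f=(t<far-.01)&(t>far-.09)
    lo,hi=np.percentile(s[f],[.3,99.7])
    return far,lo,hi,ex,ey,np.degrees(a)
E
python3 - <<'E'
from pose import *
z=np.load('w1.npz');p,W=z['p'],z['W']
far,lo,hi,ex,ey,a=trayfit(W,p); print(a,far,lo,hi,hi-lo)
o=ex*(far-.06)+ey*(lo+hi)/2; print('origin',o)
hsv=cv2.cvtColor(p,cv2.COLOR_BGR2HSV)
b=(hsv[...,0]>105)&(hsv[...,0]<130)&(hsv[...,1]>150)&(W[...,0]>.4)
q=W[b]; q=q[q[:,2]>.02]; print('bar x',np.percentile((q[:,:2]-o)@ex,[2,50,98]),'y',np.percentile((q[:,:2]-o)@ey,[1,99]))
rd=((hsv[...,0]<6)|(hsv[...,0]>174))&(hsv[...,1]>150)
n,l,st,c=cv2.connectedComponentsWithStats(rd.astype(np.uint8))
for i in range(1,n):
    if st[i,4]>20:
        t=W[l==i]; t=t[t[:,2]>.044]; 
        if len(t): print('stud',c[i],t.mean(0),'tray',(t[:,:2].mean(0)-o)@ex*1000,(t[:,:2].mean(0)-o)@ey*1000)
# rail top far? rail rows
m=(W[...,2]>.015)&(W[...,2]<.024)&(W[...,0]>.38)&(W[...,0]<.435); q=W[m]; t=(q[:,:2]-o)@ex; print('rail x rel',np.percentile(t,[2,50,98]))
# disc centers
m=(W[...,2]>.0195)&(W[...,2]<.026)
for y in (.12,.02,-.08):
    t=((W[...,:2]-o)@ex);s=((W[...,:2]-o)@ey)
    g=m&(abs(s-y)<.045)&(t>-.047)&(t<.05)
    pts=np.stack([t[g],s[g]],1); 
    h=cv2.convexHull((pts*1000).astype(np.float32))[:,0]; (cx,cy),rr=cv2.minEnclosingCircle(h); print('disc',cx,cy,rr)
E
```

```text
2.691759313472641 0.5459194810663911 -0.21233194366853803 0.13025730806589597 0.342589251734434
origin [ 0.4873 -0.0182]
bar x [-0.0546 -0.0501  0.0485] y [-0.1245  0.1647]
stud [240.0397 205.7778] [0.5011 0.0199 0.0483] tray 15.58355084928161 37.41140067765264
stud [167.2452 233.9419] [0.462  0.1059 0.0483] tray -19.40750701044383 125.15484666680851
stud [337.7714 234.0786] [ 0.4714 -0.0963  0.0484] tray -19.522850026904152 -77.28796608767516
rail x rel [-0.0786 -0.0666 -0.0476]
disc 0.7661789059638977 120.51886749267578 45.114097595214844
disc -4.04341459274292 23.47035789489746 50.05662155151367
disc 1.0644816160202026 -80.4167709350586 45.34247970581055
```

Request:
send_rows([
  [-0.013, 0.038, 0.03, 0, 0, 0, 0],
  [-0.0275, 0.077, 0.06, 0, 0, 0, 0],
  [-0.0275, 0.077, 0.095, 0, 0, 0, 0],
  [-0.0275, 0.077, 0.13, 0, 0, 0, 0],
  [-0.0275, 0.077, 0.165, 0, 0, 0, 0],
  [-0.0275, 0.077, 0.19, 0, 0, 0, 0],
  [-0.0275, 0.077, 0.205, 0, 0, 0, 0],
  [-0.0275, 0.077, 0.21, 0, 0, 0, 0],
])

```text
clock: 8.25
ee_pos: [0.4966, -0.0952, 0.0232]
tcp_rot: [-0.002, 1.0, 0.023, -0.006]
ft_force: [-0.2, 0.3, 0.3]
grip_width: -0.003
grip_force: 0.0
```

Request:
send_rows([
  [-0.004, 0, 0, 0, 0, 0, 0],
  [-0.008, 0, 0, 0, 0, 0, 0],
  [-0.012, 0, 0, 0, 0, 0, 0],
  [-0.015, 0, 0, 0, 0, 0, 0],
  [-0.018, 0, 0, 0, 0, 0, 0],
  [-0.021, 0, 0, 0, 0, 0, 0],
  [-0.024, 0, 0, 0, 0, 0, 0],
  [-0.027, 0, 0, 0, 0, 0, 0],
])

```text
clock: 8.92
ee_pos: [0.4744, -0.0981, 0.0298]
tcp_rot: [0.0, 1.0, 0.023, 0.001]
ft_force: [-0.2, -0.0, 1.0]
grip_width: -0.001
grip_force: 0.3
```

Request:
send_rows([
  [-0.0015, 0, 0, 0, 0, 0, 0],
  [-0.003, 0, 0, 0, 0, 0, 0],
  [-0.0045, 0, 0, 0, 0, 0, 0],
  [-0.006, 0, 0, 0, 0, 0, 0],
  [-0.007, 0, 0, 0, 0, 0, 0],
  [-0.007, 0, 0, 0, 0, 0, 0],
])

```text
clock: 9.42
ee_pos: [0.4695, -0.0984, 0.0306]
tcp_rot: [0.0, 1.0, 0.023, 0.003]
ft_force: [5.8, 2.1, 1.6]
grip_width: 0.001
grip_force: 2.9
```

Request:
send_rows([
  [-0.001, 0, 0, 0, 0, 0, 0],
  [-0.002, 0, 0, 0, 0, 0, 0],
  [-0.0025, 0, 0, 0, 0, 0, 0],
  [-0.0025, 0, 0, 0, 0, 0, 0],
])

```text
clock: 9.75
ee_pos: [0.4683, -0.0987, 0.0315]
tcp_rot: [0.0, 1.0, 0.023, 0.004]
ft_force: [6.4, 3.2, 2.1]
grip_width: -0.001
grip_force: 3.9
```

```bash
python3 - <<'E'
from h import *
p,d,K,E=cap('side','s4')
cv2.imwrite('pics/c4.png',cv2.resize(p[140:330,180:400],None,fx=3,fy=3))
E
```

```text
(no output)
```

View pics/c4.png

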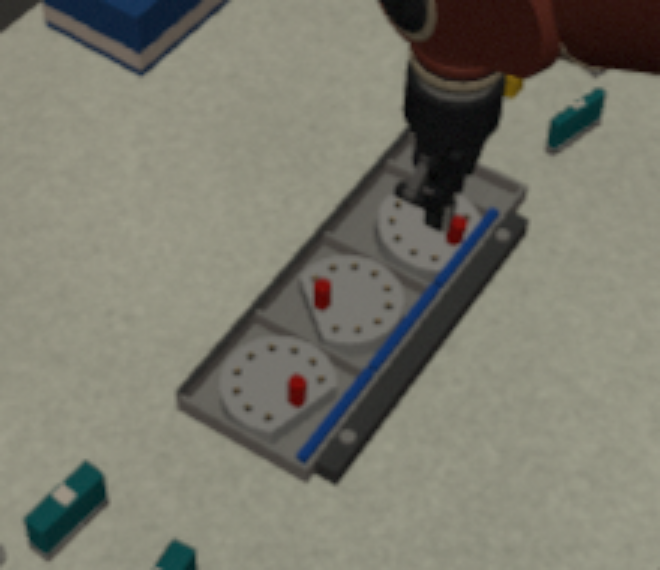

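Request:
send_rows([
  [0.012, 0, -0.02, 0, 0, 0, 0],
  [0.03, 0, -0.05, 0, 0, 0, 0],
  [0.045, -0.035, -0.06, 0, 0, 0, 0],
  [0.0665, -0.07, -0.06, 0, 0, 0, 0],
  [0.0665, -0.105, -0.06, 0, 0, 0, 0],
  [0.0665, -0.115, -0.045, 0, 0, 0, 0],
  [0.0665, -0.115, -0.02, 0, 0, 0, 0],
  [0.0665, -0.115, -0.005, 0, 0, 0, 0],
])

```text
clock: 10.47
ee_pos: [0.5246, 0.0208, 0.0324]
tcp_rot: [0.0, 1.0, 0.025, -0.001]
ft_force: [-0.6, -1.7, -0.7]
grip_width: -0.002
grip_force: 0.0
```

Request:
send_rows([
  [0, 0, 0.003, 0, 0, 0, 0],
  [-0.004, 0, 0.005, 0, 0, 0, 0],
  [-0.008, -0.001, 0.005, 0, 0, 0, 0],
  [-0.012, -0.002, 0.005, 0, 0, 0, 0],
  [-0.016, -0.003, 0.005, 0, 0, 0, 0],
  [-0.02, -0.004, 0.005, 0, 0, 0, 0],
  [-0.024, -0.005, 0.005, 0, 0, 0, 0],
  [-0.028, -0.005, 0.005, 0, 0, 0, 0],
])

```text
clock: 11.13
ee_pos: [0.5097, 0.024, 0.0375]
tcp_rot: [-0.001, 1.0, 0.022, 0.015]
ft_force: [23.7, 9.7, 7.5]
grip_width: 0.001
grip_force: 12.6
```

```bash
python3 - <<'E'
from h import *
p,d,K,E=cap('side','s5')
cv2.imwrite('pics/c5.png',cv2.resize(p[140:330,180:400],None,fx=3,fy=3))
E
```

```text
(no output)
```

View pics/c5.png

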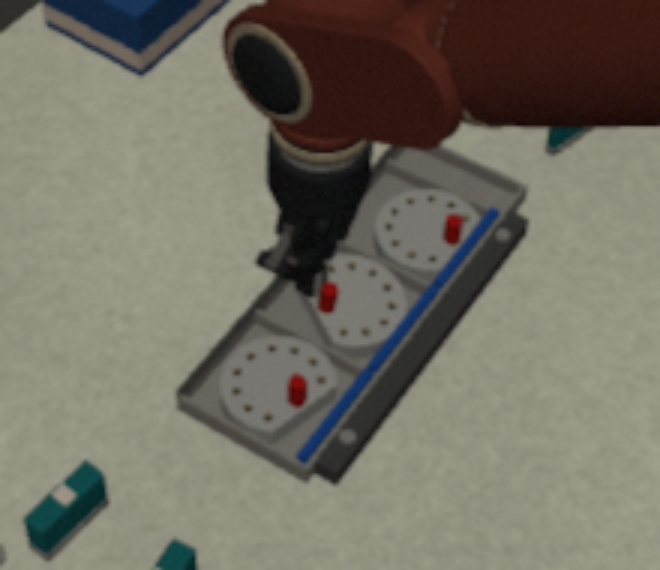

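Request:
send_rows([
  [0.008, -0.001, 0, 0, 0, 0, 0],
  [0.007, 0.001, 0, 0, 0, 0, 0],
  [0.006, 0.003, 0, 0, 0, 0, 0],
  [0.005, 0.005, 0, 0, 0, 0, 0],
  [0.004, 0.007, 0, 0, 0, 0, 0],
  [0.002, 0.009, 0, 0, 0, 0, 0],
  [0.0, 0.011, 0, 0, 0, 0, 0],
  [-0.002, 0.013, 0, 0, 0, 0, 0],
])

```text
clock: 11.85
ee_pos: [0.4952, 0.01, 0.0287]
tcp_rot: [-0.0, 1.0, 0.023, -0.001]
ft_force: [0.8, 0.7, 0.2]
grip_width: -0.004
grip_force: 0.0
```

```bash
python3 - <<'E'
from h import *
p,d,K,E=cap('side','s6')
cv2.imwrite('pics/c6.png',cv2.resize(p[190:300,240:370],None,fx=4,fy=4))
E
```

```text
(no output)
```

View pics/c6.png

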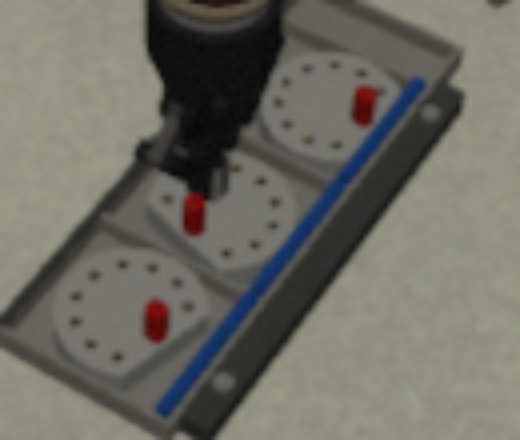

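```bash
cat > studs.py <<'E'
from h import *
O=np.array([.4873,-.0182]); a=np.radians(2.69); EX=np.array([np.cos(a),np.sin(a)]); EY=np.array([-EX[1],EX[0]])
def tf(P): P=np.asarray(P)[...,:2]-O; return np.round(np.stack([P@EX,P@EY],-1)*1000,1)
def studs(n='side'):
    p,d,K,E=cap(n); W=cloud(d,K,E); hsv=cv2.cvtColor(p,cv2.COLOR_BGR2HSV)
    rd=((hsv[...,0]<6)|(hsv[...,0]>174))&(hsv[...,1]>150)&(W[...,2]<.055)
    k,l,st,c=cv2.connectedComponentsWithStats(rd.astype(np.uint8))
    for i in range(1,k):
        if st[i,4]>12:
            t=W[l==i]; zt=np.nanmax(t[:,2]); u=t[t[:,2]>.0445]
            if len(u)>3: print(n,'stud',tf(u.mean(0)),len(u),zt.round(4))
    print('tcp',tf(get_state()['ee_pos']),get_state()['ee_pos'][2],get_state()['ft_force'])
    return p,d,K,E,W
E
python3 -c "
from studs import *
studs('side');studs('top')"
```

```text
side stud [-39.4 -76.5] 16 0.0514
side stud [ 1.6 52. ] 23 0.0524
side stud [-21.8 128.1] 20 0.0509
tcp [ 9.3 27.7] 0.0287560041499397 [1.15267418 0.22586011 0.62346307]
top stud [-37.5 -74.9] 12 0.0515
top stud [-430.8    1.2] 5 0.0533
tcp [ 9.6 27.9] 0.028870718614992685 [0.0606379  0.18092831 0.62219824]
```

Request:
send_rows([
  [0, 0, -0.025, 0, 0, 0, 0],
  [0, 0, -0.05, 0, 0, 0, 0],
  [-0.003, -0.02, -0.055, 0, 0, 0, 0],
  [-0.007, -0.049, -0.055, 0, 0, 0, 0],
  [-0.007, -0.049, -0.03, 0, 0, 0, 0],
  [-0.007, -0.049, -0.01, 0, 0, 0, 0],
  [-0.007, -0.049, -0.002, 0, 0, 0, 0],
  [-0.007, -0.049, 0, 0, 0, 0, 0],
])

```text
clock: 12.67
ee_pos: [0.485, 0.059, 0.027]
tcp_rot: [-0.0, 1.0, 0.023, -0.002]
ft_force: [-0.3, -0.3, -0.5]
grip_width: -0.002
grip_force: 0.0
```

Request:
send_rows([
  [0, 0.003, 0, 0, 0, 0, 0],
  [0, 0.005, 0, 0, 0, 0, 0],
  [0, 0.007, 0, 0, 0, 0, 0],
  [0, 0.009, 0, 0, 0, 0, 0],
  [0, 0.011, 0, 0, 0, 0, 0],
  [0, 0.013, 0, 0, 0, 0, 0],
  [0, 0.015, 0, 0, 0, 0, 0],
  [0, 0.015, 0, 0, 0, 0, 0],
])

```text
clock: 13.33
ee_pos: [0.4879, 0.0434, 0.0295]
tcp_rot: [0.0, 1.0, 0.023, 0.0]
ft_force: [-0.1, -0.8, -0.6]
grip_width: -0.0
grip_force: 0.0
```

```bash
python3 -c "
from studs import *
studs('side')"
```

```text
side stud [-38.9 -76.9] 16 0.0499
side stud [-22.3 128.3] 21 0.0507
tcp [ 3.4 61.6] 0.029374562632106145 [-0.07314721 -0.17909928 -0.83531626]
```

Request:
send_rows([
  [0, -0.002, -0.02, 0, 0, 0, 0],
  [0, -0.002, -0.045, 0, 0, 0, 0],
  [0.012, 0.005, -0.055, 0, 0, 0, 0],
  [0.027, 0.016, -0.055, 0, 0, 0, 0],
  [0.027, 0.016, -0.03, 0, 0, 0, 0],
  [0.027, 0.016, -0.01, 0, 0, 0, 0],
  [0.027, 0.016, -0.002, 0, 0, 0, 0],
  [0.027, 0.016, 0, 0, 0, 0, 0],
])

```text
clock: 14.05
ee_pos: [0.5134, 0.0292, 0.0269]
tcp_rot: [-0.0, 1.0, 0.023, -0.002]
ft_force: [-0.3, 0.0, 0.3]
grip_width: 0.002
grip_force: 0.0
```

```bash
python3 -c "
from studs import *
studs('side')"
```

```text
side stud [-39.1 -76.3] 17 0.0513
side stud [ 2.2 42.1] 15 0.0517
side stud [-22. 128.] 19 0.05
tcp [29.1 46.2] 0.027843241886959087 [-1.13823836  0.1189042  -0.50543275]
```

Request:
send_rows([
  [-0.004, 0.002, 0, 0, 0, 0, 0],
  [-0.008, 0.004, 0, 0, 0, 0, 0],
  [-0.011, 0.004, 0, 0, 0, 0, 0],
  [-0.014, 0.005, 0, 0, 0, 0, 0],
  [-0.017, 0.006, 0, 0, 0, 0, 0],
  [-0.02, 0.007, 0, 0, 0, 0, 0],
  [-0.023, 0.009, 0, 0, 0, 0, 0],
  [-0.025, 0.01, 0, 0, 0, 0, 0],
])

```text
clock: 14.77
ee_pos: [0.49, 0.0176, 0.029]
tcp_rot: [0.0, 1.0, 0.023, -0.001]
ft_force: [0.6, 0.0, 0.3]
grip_width: -0.001
grip_force: 0.0
```

```bash
python3 -c "
from studs import *
studs('side')"
```

```text
side stud [-39.6 -76.3] 18 0.0499
side stud [-5.5 56.6] 22 0.0496
side stud [-22.4 128.2] 20 0.0526
tcp [ 4.1 35.7] 0.028829832655204495 [ 0.47639805 -0.32537726 -0.34775692]
```

Request:
send_rows([
  [0.004, 0, -0.025, 0, 0, -0.2, 0],
  [0.006, -0.005, -0.05, 0, 0, -0.4, 0],
  [0.01, -0.02, -0.055, 0, 0, -0.6, 0],
  [0.012, -0.03, -0.055, 0, 0, -0.8, 0],
  [0.012, -0.03, -0.04, 0, 0, -1, 0],
  [0.012, -0.03, -0.015, 0, 0, -1, 0],
  [0.012, -0.03, -0.003, 0, 0, -1, 0],
  [0.012, -0.03, 0, 0, 0, -1, 0],
])

```text
clock: 15.48
ee_pos: [0.4986, 0.0486, 0.026]
tcp_rot: [-0.001, 0.96, 0.281, -0.003]
ft_force: [-0.2, -0.1, -0.3]
grip_width: 0.001
grip_force: 0.0
```

Request:
send_rows([
  [-0.004, 0, 0, 0, 0, 0, 0],
  [-0.007, 0, 0, 0, 0, 0, 0],
  [-0.01, 0, 0, 0, 0, 0, 0],
  [-0.013, 0, 0, 0, 0, 0, 0],
  [-0.016, 0, 0, 0, 0, 0, 0],
  [-0.018, 0, 0, 0, 0, 0, 0],
])

```text
clock: 15.98
ee_pos: [0.4878, 0.0385, 0.0308]
tcp_rot: [0.001, 0.96, 0.281, 0.002]
ft_force: [4.5, 1.1, 1.0]
grip_width: 0.004
grip_force: 2.4
```

```bash
python3 -c "
from studs import *
p,*_=studs('side')
cv2.imwrite('pics/c7.png',cv2.resize(p[190:300,240:370],None,fx=4,fy=4))"
```

```text
side stud [-39.3 -76.6] 14 0.0506
side stud [-14.5  47.3] 15 0.0509
side stud [-21.7 127.9] 18 0.051
tcp [ 2.8 56.6] 0.030600937922443235 [3.93282165 1.41618821 0.68431328]
```

View pics/c7.png

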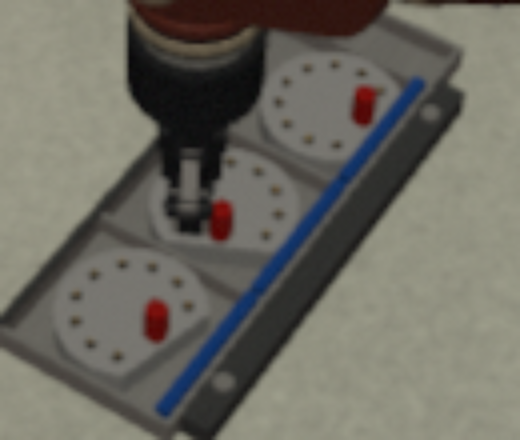

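Request:
send_rows([
  [-0.002, 0.0, 0, 0, 0, 0, 0],
  [-0.004, 0.001, 0, 0, 0, 0, 0],
  [-0.006, 0.001, 0, 0, 0, 0, 0],
  [-0.008, 0.002, 0, 0, 0, 0, 0],
  [-0.01, 0.002, 0, 0, 0, 0, 0],
  [-0.012, 0.003, 0, 0, 0, 0, 0],
  [-0.014, 0.003, 0, 0, 0, 0, 0],
  [-0.016, 0.004, 0, 0, 0, 0, 0],
])

```text
clock: 16.7
ee_pos: [0.474, 0.0266, 0.0287]
tcp_rot: [-0.0, 0.96, 0.281, -0.001]
ft_force: [-0.1, 0.6, -0.2]
grip_width: -0.001
grip_force: 0.3
```

```bash
python3 -c "
from studs import *
studs('side')"
```

```text
side stud [-39.2 -76.4] 17 0.0516
side stud [-25.8  31.9] 18 0.0521
side stud [-21.4 127.7] 19 0.0483
tcp [-11.2  45.1] 0.028694014621085895 [-0.18893694  1.09500554 -0.25870272]
```

Request:
send_rows([
  [0.004, 0, -0.025, 0, 0, 0.2, 0],
  [0.004, 0.005, -0.05, 0, 0, 0.4, 0],
  [0.002, 0.015, -0.055, 0, 0, 0.6, 0],
  [0.002, 0.023, -0.055, 0, 0, 0.8, 0],
  [0.002, 0.023, -0.04, 0, 0, 1, 0],
  [0.002, 0.023, -0.015, 0, 0, 1, 0],
  [0.002, 0.023, -0.003, 0, 0, 1, 0],
  [0.002, 0.023, 0, 0, 0, 1, 0],
])

```text
clock: 17.42
ee_pos: [0.4862, 0.0087, 0.026]
tcp_rot: [-0.0, 1.0, 0.023, -0.003]
ft_force: [-0.8, 0.2, -0.4]
grip_width: -0.002
grip_force: 0.0
```

Request:
send_rows([
  [-0.005, 0, 0, 0, 0, 0, 0],
  [-0.01, 0, 0, 0, 0, 0, 0],
  [-0.014, 0.001, 0, 0, 0, 0, 0],
  [-0.017, 0.002, 0, 0, 0, 0, 0],
  [-0.02, 0.002, 0, 0, 0, 0, 0],
  [-0.023, 0.003, 0, 0, 0, 0, 0],
  [-0.026, 0.003, 0, 0, 0, 0, 0],
  [-0.028, 0.003, 0, 0, 0, 0, 0],
])

```text
clock: 18.08
ee_pos: [0.4644, 0.0039, 0.0314]
tcp_rot: [0.0, 1.0, 0.023, 0.004]
ft_force: [8.0, 1.0, 2.6]
grip_width: 0.001
grip_force: 4.0
```

```bash
python3 -c "
from studs import *
studs('side')"
```

```text
side stud [-39.8 -76.1] 17 0.0505
side stud [-41.9  24.9] 17 0.0524
side stud [-22.2 127.9] 20 0.0512
side stud [-554.3   59.5] 6 0.0533
tcp [-21.9  23.2] 0.031579104656399654 [7.05446065 0.95527068 0.83363126]
```

Request:
send_rows([
  [0.012, 0, -0.02, 0, 0, 0, 0],
  [0.025, 0, -0.05, 0, 0, 0, 0],
  [0.033, -0.035, -0.06, 0, 0, 0, 0],
  [0.033, -0.07, -0.06, 0, 0, 0, 0],
  [0.033, -0.1, -0.06, 0, 0, 0, 0],
  [0.033, -0.1, -0.035, 0, 0, 0, 0],
  [0.033, -0.1, -0.01, 0, 0, 0, 0],
  [0.033, -0.1, 0, 0, 0, 0, 0],
])

```text
clock: 18.8
ee_pos: [0.487, 0.106, 0.0263]
tcp_rot: [0.0, 1.0, 0.024, -0.003]
ft_force: [-2.0, 0.2, -0.9]
grip_width: 0.001
grip_force: 0.0
```

Request:
send_rows([
  [-0.004, 0, 0, 0, 0, 0, 0],
  [-0.008, 0, 0, 0, 0, 0, 0],
  [-0.012, 0, 0, 0, 0, 0, 0],
  [-0.016, 0, 0, 0, 0, 0, 0],
  [-0.02, 0, 0, 0, 0, 0, 0],
  [-0.024, 0, 0, 0, 0, 0, 0],
  [-0.028, 0, 0, 0, 0, 0, 0],
  [-0.032, 0, 0, 0, 0, 0, 0],
])

```text
clock: 19.47
ee_pos: [0.4602, 0.1039, 0.031]
tcp_rot: [0.0, 1.0, 0.023, 0.004]
ft_force: [10.3, -0.0, 1.8]
grip_width: -0.002
grip_force: 5.4
```

Request:
send_rows([
  [-0.001, 0, 0, 0, 0, 0, 0],
  [-0.001, 0, 0, 0, 0, 0, 0],
])

```text
clock: 19.63
ee_pos: [0.4598, 0.1039, 0.0315]
tcp_rot: [0.0, 1.0, 0.023, 0.004]
ft_force: [6.4, -0.7, 0.8]
grip_width: 0.001
grip_force: 3.4
```

Request:
send_rows([
  [0.012, 0, 0, 0, 0, 0, 0],
  [0.02, 0, -0.035, 0, 0, 0, 0],
  [0.03, 0.01, -0.07, 0, 0, 0, 0],
  [0.04, 0.035, -0.1, 0, 0, 0, 0],
  [0.05, 0.06, -0.13, 0, 0, 0, 0],
  [0.06, 0.08, -0.16, 0, 0, 0, 0],
  [0.066, 0.1, -0.19, 0, 0, 0, 0],
  [0.066, 0.113, -0.21, 0, 0, 0, 0],
])

```text
clock: 20.3
ee_pos: [0.529, -0.0074, 0.2428]
tcp_rot: [0.0, 1.0, 0.023, 0.002]
ft_force: [0.8, -0.3, 0.4]
grip_width: -0.0
grip_force: 0.0
```

Request:
send_rows([
  [0, 0, 0, 0, 0, 0, 0],
  [0, 0, 0, 0, 0, 0, 0],
  [0, 0, 0, 0, 0, 0, 0],
])

```text
clock: 20.55
ee_pos: [0.5268, -0.0053, 0.2378]
tcp_rot: [-0.0, 1.0, 0.023, -0.001]
ft_force: [0.2, 0.6, 0.1]
grip_width: 0.0
grip_force: 0.0
```

```bash
cat > chk.py <<'E'
from pose import *
import studs as S
def check(save):
    p,d,K,E=cap('wrist',save); W=cloud(d,K,E)
    far,lo,hi,ex,ey,a=trayfit(W,p); o=ex*(far-.06)+ey*(lo+hi)/2
    print('tray',a.round(2),o,(hi-lo).round(4))
    hsv=cv2.cvtColor(p,cv2.COLOR_BGR2HSV)
    rd=((hsv[...,0]<6)|(hsv[...,0]>174))&(hsv[...,1]>150)
    n,l,st,c=cv2.connectedComponentsWithStats(rd.astype(np.uint8))
    for i in range(1,n):
        if st[i,4]>20:
            t=W[l==i]; t=t[t[:,2]>.044]
            if len(t): t=t.mean(0)[:2]-o; print('stud',c[i].round(),(t@ex*1000).round(1),(t@ey*1000).round(1))
    t=((W[...,:2]-o)@ex);s=((W[...,:2]-o)@ey)
    m=(W[...,2]>.0195)&(W[...,2]<.026)
    for y in (.12,.02,-.08):   # flat edge: lowest t of disc top vs s
        g=m&(abs(s-y)<.025)&(t>-.046)&(t<.04)
        b=[(sy,np.percentile(t[g&(abs(s-sy)<.002)],2)) for sy in np.arange(y-.022,y+.023,.004) if (g&(abs(s-sy)<.002)).sum()>4]
        b=np.array(b); gap=m&(abs(s-y)<.03)&(t>0)&(t<.045)
        print('bay',y,'min x along flat',(b[:,1]*1000).round(1),'far edge',(np.percentile(t[gap],99.5)*1000).round(1))
    return p,W,o,ex,ey
E
python3 -c "
from chk import *
p,W,*_=check('w2'); np.savez('w2',p=p,W=W)"
```

```text
tray 2.62 [ 0.4872 -0.0181] 0.3427
stud [182. 248.] -35.8 121.9
stud [265. 246.] -12.7 22.0
stud [350. 249.] -35.9 -78.2
bay 0.12 min x along flat [-44.6 -43.6 -43.2 -43.8 -43.2 -43.7 -31.1 -31.1 -33.8 -37.9 -42.5 -44.6] far edge 29.1
bay 0.02 min x along flat [-41.9 -41.9 -42.1 -42.  -42.2 -31.5 -30.2 -30.5 -39.5 -44.5 -44.4 -44.4] far edge 29.7
bay -0.08 min x along flat [-44.  -44.4 -44.6 -40.2 -34.4 -30.9 -31.2 -43.2 -44.9 -44.1 -44.4 -44.4] far edge 28.8
```

View pics/w2.png

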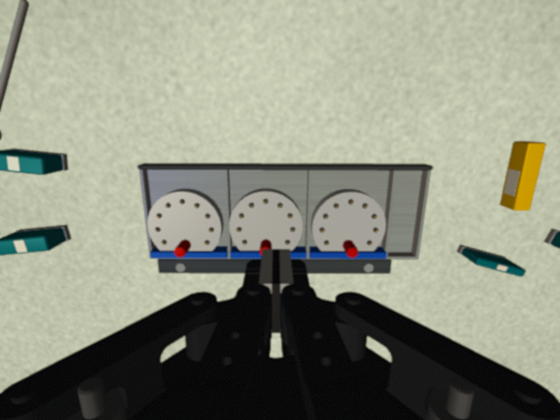

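All three flats lie along the bar, with studs at (182,248), (265,246) and (350,249). Now the keepers.

Request:
send_rows([
  [0.003, -0.036, 0, 0, 0, -0.2, 45],
  [0.006, -0.072, 0, 0, 0, -0.4, 45],
  [0.009, -0.108, 0, 0, 0, -0.6, 45],
  [0.012, -0.144, 0, 0, 0, -0.8, 45],
  [0.0145, -0.18, 0, 0, 0, -1, 45],
])

```text
clock: 21.02
ee_pos: [0.5323, 0.177, 0.237]
tcp_rot: [-0.0, 0.959, 0.284, -0.002]
ft_force: [0.8, -0.7, 0.7]
grip_width: 0.526
grip_force: 0.0
```

Request:
send_rows([
  [0.016, -0.022, 0, 0, 0, -0.2, 45],
  [0.032, -0.045, 0, 0, 0, -0.4, 45],
  [0.047, -0.067, 0, 0, 0, -0.6, 45],
  [0.062, -0.089, 0, 0, 0, -0.8, 45],
  [0.077, -0.111, 0, 0, 0, -1, 45],
])

```text
clock: 21.43
ee_pos: [0.5369, 0.3116, 0.2367]
tcp_rot: [-0.0, 0.852, 0.523, -0.002]
ft_force: [0.5, -0.1, -0.2]
grip_width: 0.529
grip_force: 0.0
```

Request:
send_rows([
  [0, 0, 0, 0, 0, -0.2, 45],
  [0, 0, 0, 0, 0, -0.4, 45],
  [0, 0, 0, 0, 0, -0.6, 45],
  [0, 0, 0, 0, 0, -0.8, 45],
  [0, 0, 0, 0, 0, -0.8, 45],
  [0, 0, 0, 0, 0, -0.8, 45],
])

```text
clock: 21.93
ee_pos: [0.5376, 0.31, 0.2373]
tcp_rot: [-0.001, 0.728, 0.686, -0.002]
ft_force: [0.7, -0.6, 0.2]
grip_width: 0.526
grip_force: 0.0
```

```bash
cat > keep.py <<'E'
from scene import *
import studs as S
def keep(n='wrist',save=None,col='teal'):
    p,d,K,E=cap(n,save); W=cloud(d,K,E); hsv=cv2.cvtColor(p,cv2.COLOR_BGR2HSV)
    tc=hsv[...,0]
    m=((tc>80)&(tc<98) if col=='teal' else (tc>18)&(tc<32))&(hsv[...,1]>100)
    m=cv2.morphologyEx(m.astype(np.uint8),cv2.MORPH_CLOSE,np.ones((9,9)))
    k,l,st,c=cv2.connectedComponentsWithStats(m)
    for i in range(1,k):
        if st[i,4]>60:
            q=W[l==i]; q=q[np.isfinite(q[:,2])]; zt=np.percentile(q[:,2],90); t=q[abs(q[:,2]-zt)<.004]
            (cx,cy),w,h,a=rect(t[:,:2]); print(col,c[i].round(),'ztop',zt.round(4),'xy',round(cx,4),round(cy,4),'L,w',round(w,1),round(h,1),'long',round(a%180,1),'tray',S.tf([cx,cy]),'box',st[i,:4])
    s=get_state(); x=rot().as_matrix()[:,0]; print('tcp',s['ee_pos'].round(4),'psi',np.degrees(np.arctan2(x[1],x[0])).round(2),'j6',s['joints'][5].round(2),'w',s['grip_width'].round(3),'f',s['ft_force'].round(1))
    return p,W
E
python3 -c "
from keep import *
keep('wrist','w3'); keep('top')"
```

```text
teal [195. 120.] ztop 0.0436 xy 0.4526 0.3845 L,w 61.8 32.7 long 93.9 tray [-15.8 403.9] box [172  89  45  64]
teal [196. 202.] ztop 0.0434 xy 0.4415 0.2929 L,w 62.4 18.8 long 98.3 tray [-31.2 312.9] box [179 175  33  57]
teal [279. 192.] ztop 0.0436 xy 0.5395 0.3011 L,w 25.7 17.9 long 86.6 tray [ 67.1 316.5] box [271 179  17  27]
teal [279. 225.] ztop 0.0436 xy 0.5375 0.2638 L,w 22.1 16.3 long 86.5 tray [ 63.4 279.3] box [272 216  15  19]
teal [ 93. 361.] ztop 0.3167 xy 0.4894 0.3223 L,w 3.6 2.8 long 110.9 tray [ 18.1 340. ] box [ 80 351  25  18]
teal [ 76. 386.] ztop 0.3214 xy 0.4879 0.3194 L,w 10.2 2.7 long 87.0 tray [ 16.4 337.2] box [ 63 369  36  40]
teal [106. 403.] ztop 0.3149 xy 0.4889 0.3063 L,w 11.2 2.5 long 93.3 tray [ 16.8 324.1] box [ 84 395  39  25]Traceback (most recent call last):
  File "<string>", line 3, in <module>
    keep('wrist','w3'); keep('top')
    ~~~~^^^^^^^^^^^^^^
  File "keep.py", line 13, in keep
    s=get_state(); x=rot().as_matrix()[:,0]; print('tcp',s['ee_pos'].round(4),'psi',np.degrees(np.arctan2(x[1],x[0])).round(2),'j6',s['joints'][5].round(2),'w',s['grip_width'].round(3),'f',s['ft_force'].round(1))
                                                                                                                                                                ^^^^^^^^^^^^^^^^^^^^^
AttributeError: 'float' object has no attribute 'round'
```

View pics/w3.png

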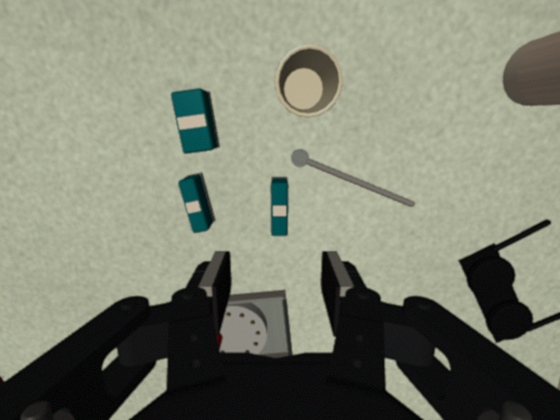

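The wrist view shows keeper A at (279,207), keeper B at (195,203), the thick block at (195,120) and the cup at (308,82).

Request:
send_rows([
  [-0.0265, 0.0025, 0.02, 0, 0, 0, 45],
  [-0.0265, 0.0025, 0.06, 0, 0, 0, 45],
  [-0.0265, 0.0025, 0.1, 0, 0, 0, 45],
  [-0.0265, 0.0025, 0.135, 0, 0, 0, 45],
  [-0.0265, 0.0025, 0.165, 0, 0, 0, 45],
  [-0.0265, 0.0025, 0.19, 0, 0, 0, 45],
  [-0.0265, 0.0025, 0.205, 0, 0, 0, 45],
  [-0.0265, 0.0025, 0.212, 0, 0, 0, 45],
])

```text
clock: 22.65
ee_pos: [0.5371, 0.2822, 0.0233]
tcp_rot: [-0.001, 0.728, 0.686, -0.003]
ft_force: [-1.0, -0.5, 0.4]
grip_width: 0.523
grip_force: 0.0
```

Request:
send_rows([
  [0, 0, 0, 0, 0, 0, 45],
  [0, 0, 0, 0, 0, 0, 30],
  [0, 0, 0, 0, 0, 0, 20],
  [0, 0, 0, 0, 0, 0, 10],
  [0, 0, 0, 0, 0, 0, 5],
  [0, 0, 0, 0, 0, 0, 5],
  [0, 0, 0, 0, 0, 0, 5],
])

```text
clock: 23.23
ee_pos: [0.5412, 0.2837, 0.0293]
tcp_rot: [0.001, 0.727, 0.686, 0.001]
ft_force: [-1.0, 0.9, 6.0]
grip_width: 0.215
grip_force: 60.3
```

Request:
send_rows([
  [0, 0, -0.03, 0, 0, 0, 5],
  [0, 0, -0.065, 0, 0, 0, 5],
  [-0.03, -0.001, -0.08, 0, 0, -0.1, 5],
  [-0.065, -0.0025, -0.08, 0, 0, -0.2, 5],
  [-0.1, -0.004, -0.08, 0, 0, -0.2, 5],
  [-0.135, -0.005, -0.08, 0, 0, -0.2, 5],
  [-0.165, -0.006, -0.08, 0, 0, -0.2, 5],
  [-0.1807, -0.0069, -0.08, 0, 0, -0.2, 5],
])

```text
clock: 23.9
ee_pos: [0.5216, 0.1003, 0.1068]
tcp_rot: [0.0, 0.691, 0.723, -0.001]
ft_force: [-0.2, 0.6, -1.1]
grip_width: 0.216
grip_force: 59.3
```

Request:
send_rows([
  [0, 0, 0, 0, 0, 0, 5],
  [0, 0, 0, 0, 0, 0, 5],
  [0, 0, 0, 0, 0, 0, 5],
])

```text
clock: 24.15
ee_pos: [0.5224, 0.1037, 0.1071]
tcp_rot: [-0.0, 0.69, 0.723, 0.0]
ft_force: [-0.2, 0.9, -0.9]
grip_width: 0.217
grip_force: 59.3
```

```bash
sed -i "s/\['joints'\]\[5\].round(2)/['joints'][5]/;s/s\['grip_width'\].round(3)/round(float(s['grip_width']),3)/" keep.py; sed -i "s/'tcp',s/'tcp',S.tf(s['ee_pos']),s/" keep.py; python3 -c "
from keep import *
keep('side','s8'); keep('wrist','w4')"
```

```text
teal [ 14. 137.] ztop 0.0651 xy 1.3236 0.1961 L,w 43.5 9.1 long 89.5 tray [845.4 174.8] box [  0 127  31  26]
teal [368. 182.] ztop 0.0407 xy 0.4406 -0.2576 L,w 16.6 7.3 long 48.5 tray [ -57.9 -237. ] box [363 179  15  10]
teal [254. 241.] ztop 0.1214 xy 0.5199 0.1132 L,w 43.6 19.4 long 99.8 tray [ 38.7 129.7] box [248 228  17  24]
teal [234. 337.] ztop 0.0435 xy 0.4387 0.2944 L,w 60.1 19.3 long 99.0 tray [-33.9 314.5] box [223 321  22  33]
teal [200. 368.] ztop 0.0438 xy 0.4496 0.3855 L,w 62.4 32.5 long 95.0 tray [-18.7 405. ] box [184 349  32  38]
tcp [ 40.8 120.4] [0.5224 0.104  0.1072] psi 92.72 j6 0.009024909335341136 w 0.215 f [-1.1 -0.5 -0.9]
teal [276. 264.] ztop 0.1215 xy 0.5217 0.1027 L,w 63.3 20.0 long 92.4 tray [ 40.  119.2] box [254 199  44 137]
tcp [ 40.8 120.6] [0.5224 0.1041 0.1072] psi 92.74 j6 0.008881595925063716 w 0.215 f [ 0.5  0.2 -1.1]
```

Request:
send_rows([
  [0.001, 0.002, 0.02, 0, 0, 0, 5],
  [0.001, 0.002, 0.035, 0, 0, 0, 5],
  [0.001, 0.002, 0.045, 0, 0, 0, 5],
  [0.001, 0.002, 0.053, 0, 0, 0, 5],
  [0.001, 0.002, 0.059, 0, 0, 0, 5],
  [0.001, 0.002, 0.064, 0, 0, 0, 5],
  [0.001, 0.002, 0.068, 0, 0, 0, 5],
  [0.001, 0.002, 0.07, 0, 0, 0, 5],
])

```text
clock: 24.92
ee_pos: [0.5245, 0.1043, 0.0371]
tcp_rot: [0.0, 0.69, 0.723, 0.0]
ft_force: [0.5, 0.2, -0.8]
grip_width: 0.216
grip_force: 59.3
```

Request:
send_rows([
  [0, 0, 0.001, 0, 0, 0, 5],
  [0, 0, 0.003, 0, 0, 0, 5],
  [0, 0, 0.005, 0, 0, 0, 5],
  [0, 0, 0.006, 0, 0, 0, 5],
  [0, 0, 0.006, 0, 0, 0, 5],
])

```text
clock: 25.33
ee_pos: [0.5251, 0.1042, 0.0333]
tcp_rot: [0.0, 0.69, 0.723, 0.0]
ft_force: [-5.0, -1.7, 9.5]
grip_width: 0.215
grip_force: 60.7
```

Request:
send_rows([
  [0, 0, -0.002, 0, 0, 0, 15],
  [0, 0, -0.002, 0, 0, 0, 30],
  [0, 0, -0.002, 0, 0, 0, 45],
  [0, 0, -0.002, 0, 0, 0, 45],
  [0, 0, -0.03, 0, 0, 0, 45],
  [0, 0, -0.07, 0, 0, 0, 45],
  [0, 0, -0.11, 0, 0, 0, 45],
  [0, 0, -0.15, 0, 0, 0, 45],
])

```text
clock: 26.0
ee_pos: [0.5238, 0.1042, 0.1824]
tcp_rot: [-0.0, 0.69, 0.723, -0.0]
ft_force: [0.6, 0.2, -0.1]
grip_width: 0.526
grip_force: 0.0
```

Request:
send_rows([
  [0.036, -0.012, -0.02, 0, 0, -0.18, 45],
  [0.073, -0.024, -0.04, 0, 0, -0.18, 45],
  [0.11, -0.036, -0.06, 0, 0, -0.18, 45],
  [0.146, -0.049, -0.06, 0, 0, -0.18, 45],
  [0.182, -0.061, -0.06, 0, 0, -0.18, 45],
  [0.2187, -0.0734, -0.06, 0, 0, -0.18, 45],
  [0.2187, -0.0734, -0.06, 0, 0, -0.18, 45],
  [0.2187, -0.0734, -0.06, 0, 0, -0.18, 45],
])

```text
clock: 26.67
ee_pos: [0.4399, 0.3209, 0.2411]
tcp_rot: [0.0, 0.654, 0.756, -0.0]
ft_force: [0.2, -0.3, -0.3]
grip_width: 0.526
grip_force: 0.0
```

```bash
python3 -c "
from keep import *
keep('wrist','w5'); keep('top','t5')"
```

```text
teal [296. 128.] ztop 0.0437 xy 0.4513 0.3846 L,w 61.7 32.2 long 94.2 tray [-17.  404.1] box [279  98  35  62]
teal [273. 206.] ztop 0.0435 xy 0.4404 0.2933 L,w 62.0 17.6 long 98.5 tray [-32.3 313.3] box [266 179  16  56]
teal [315. 338.] ztop 0.0474 xy 0.5216 0.122 L,w 27.0 20.0 long 93.2 tray [ 40.9 138.4] box [305 322  21  32]
teal [101. 391.] ztop 0.3177 xy 0.3922 0.3104 L,w 12.9 2.4 long 100.0 tray [-79.6 332.7] box [ 91 373  24  36]
teal [ 60. 391.] ztop 0.3276 xy 0.3879 0.3214 L,w 5.6 2.6 long 95.6 tray [-83.4 343.9] box [ 47 385  23  20]
tcp [-30.9 339.7] [0.4405 0.3197 0.241 ] psi 98.17 j6 0.3487955990932193 w 0.524 f [ 0.3 -0.1  0.1]
teal [235. 127.] ztop 0.02 xy 0.8234 0.135 L,w 126.2 40.7 long 118.7 tray [342.9 137.3] box [215 113  41  28]
teal [123. 207.] ztop 0.5462 xy 0.4682 0.2666 L,w 31.0 5.1 long 20.8 tray [ -5.7 285.4] box [117 198  12  19]
teal [240. 218.] ztop 0.0482 xy 0.5232 0.1063 L,w 60.8 19.0 long 93.6 tray [ 41.8 122.7] box [230 214  22   9]
teal [164. 243.] ztop 0.0452 xy 0.4479 0.3294 L,w 134.5 32.6 long 81.4 tray [-23.  349.1] box [141 227  49  23]
teal [403. 239.] ztop 0.0438 xy 0.4634 -0.3902 L,w 64.0 17.2 long 75.6 tray [ -41.4 -370.5] box [391 234  24  11]
teal [366. 246.] ztop 0.0436 xy 0.4394 -0.2772 L,w 61.9 9.0 long 75.4 tray [ -60.  -256.5] box [355 243  23   7]
tcp [-30.5 339. ] [0.4409 0.319  0.241 ] psi 98.07 j6 0.3488531161545932 w 0.527 f [0.6 0.8 0.3]
```

Request:
send_rows([
  [-0.0257, -0.0037, 0.02, 0, 0, 0, 45],
  [-0.0257, -0.0037, 0.06, 0, 0, 0, 45],
  [-0.0257, -0.0037, 0.1, 0, 0, 0, 45],
  [-0.0257, -0.0037, 0.135, 0, 0, 0, 45],
  [-0.0257, -0.0037, 0.165, 0, 0, 0, 45],
  [-0.0257, -0.0037, 0.19, 0, 0, 0, 45],
  [-0.0257, -0.0037, 0.205, 0, 0, 0, 45],
  [-0.0257, -0.0037, 0.215, 0, 0, 0, 45],
])

```text
clock: 27.43
ee_pos: [0.44, 0.291, 0.0235]
tcp_rot: [-0.001, 0.657, 0.754, -0.002]
ft_force: [0.6, -1.7, -0.3]
grip_width: 0.53
grip_force: 0.0
```

Request:
send_rows([
  [0, 0, 0, 0, 0, 0, 45],
  [0, 0, 0, 0, 0, 0, 30],
  [0, 0, 0, 0, 0, 0, 20],
  [0, 0, 0, 0, 0, 0, 10],
  [0, 0, 0, 0, 0, 0, 5],
  [0, 0, 0, 0, 0, 0, 5],
  [0, 0, 0, 0, 0, 0, 5],
])

```text
clock: 28.02
ee_pos: [0.4423, 0.2938, 0.0281]
tcp_rot: [0.001, 0.656, 0.755, 0.001]
ft_force: [-0.2, -2.5, 6.1]
grip_width: 0.21
grip_force: 60.5
```

Request:
send_rows([
  [0, 0, -0.03, 0, 0, 0, 5],
  [0, 0, -0.065, 0, 0, 0, 5],
  [0, 0, -0.1, 0, 0, 0, 5],
])

```text
clock: 28.27
ee_pos: [0.4394, 0.2929, 0.1261]
tcp_rot: [-0.001, 0.656, 0.755, -0.001]
ft_force: [0.3, 0.3, -1.1]
grip_width: 0.217
grip_force: 59.5
```

Request:
send_rows([
  [-0.0374, 0.0055, 0, 0, 0, 0.1, 5],
  [-0.0748, 0.011, 0, 0, 0, 0.18, 5],
  [-0.1122, 0.0166, 0, 0, 0, 0.18, 5],
  [-0.1496, 0.0221, 0, 0, 0, 0.18, 5],
  [-0.187, 0.0276, 0, 0, 0, 0.18, 5],
  [-0.2245, 0.0331, 0, 0, 0, 0.18, 5],
  [-0.262, 0.0387, 0, 0, 0, 0.18, 5],
  [-0.2993, 0.0442, 0, 0, 0, 0.18, 5],
])

```text
clock: 28.93
ee_pos: [0.5264, 0.0016, 0.1261]
tcp_rot: [-0.0, 0.69, 0.723, 0.0]
ft_force: [0.3, 0.6, -1.7]
grip_width: 0.215
grip_force: 59.6
```

Request:
send_rows([
  [0, 0, 0.02, 0, 0, 0, 5],
  [0, 0, 0.02, 0, 0, 0, 5],
  [0, 0, 0.02, 0, 0, 0, 5],
])

```text
clock: 29.18
ee_pos: [0.5249, 0.0035, 0.1046]
tcp_rot: [-0.002, 0.691, 0.723, -0.001]
ft_force: [0.5, -0.0, -2.0]
grip_width: 0.216
grip_force: 59.5
```

```bash
python3 -c "
from keep import *
keep('wrist','w6')"
```

```text
teal [281.  67.] ztop 0.0475 xy 0.5225 0.1023 L,w 63.3 19.4 long 92.6 tray [ 40.8 118.7] box [265  12  33 114]
teal [275. 264.] ztop 0.1199 xy 0.5243 0.0029 L,w 63.5 19.8 long 93.0 tray [38.  19.4] box [254 198  44 138]
tcp [39.3 20.3] [0.5256 0.0039 0.1056] psi 92.7 j6 -0.18170228267280972 w 0.215 f [ 0.1 -0.4 -1.7]
```

Request:
send_rows([
  [0.0005, 0.004, 0.02, 0, 0, 0, 5],
  [0.0005, 0.004, 0.035, 0, 0, 0, 5],
  [0.0005, 0.004, 0.045, 0, 0, 0, 5],
  [0.0005, 0.004, 0.052, 0, 0, 0, 5],
  [0.0005, 0.004, 0.058, 0, 0, 0, 5],
  [0.0005, 0.004, 0.062, 0, 0, 0, 5],
  [0.0005, 0.004, 0.066, 0, 0, 0, 5],
  [0.0005, 0.004, 0.068, 0, 0, 0, 5],
])

```text
clock: 29.9
ee_pos: [0.5307, 0.004, 0.0383]
tcp_rot: [0.0, 0.69, 0.723, 0.0]
ft_force: [-0.3, 0.4, -0.7]
grip_width: 0.218
grip_force: 59.6
```

Request:
send_rows([
  [0, 0, 0.001, 0, 0, 0, 5],
  [0, 0, 0.003, 0, 0, 0, 5],
  [0, 0, 0.005, 0, 0, 0, 5],
  [0, 0, 0.006, 0, 0, 0, 5],
  [0, 0, 0.006, 0, 0, 0, 5],
])

```text
clock: 30.32
ee_pos: [0.5307, 0.0038, 0.0323]
tcp_rot: [0.0, 0.69, 0.723, 0.0]
ft_force: [1.1, 1.0, -1.4]
grip_width: 0.213
grip_force: 59.6
```

Request:
send_rows([
  [0, 0, 0.001, 0, 0, 0, 5],
  [0, 0, 0.002, 0, 0, 0, 5],
  [0, 0, 0.003, 0, 0, 0, 5],
  [0, 0, 0.003, 0, 0, 0, 5],
])

```text
clock: 30.65
ee_pos: [0.531, 0.0038, 0.0321]
tcp_rot: [-0.0, 0.69, 0.723, -0.001]
ft_force: [-8.1, 0.7, 16.1]
grip_width: 0.218
grip_force: 61.8
```

Request:
send_rows([
  [0, 0, -0.004, 0, 0, 0, 15],
  [0, 0, -0.004, 0, 0, 0, 30],
  [0, 0, -0.004, 0, 0, 0, 45],
  [0, 0, -0.004, 0, 0, 0, 45],
  [0, 0, -0.03, 0, 0, 0, 45],
  [0, 0, -0.07, 0, 0, 0, 45],
  [0, 0, -0.11, 0, 0, 0, 45],
  [0, 0, -0.15, 0, 0, 0, 45],
])

```text
clock: 31.32
ee_pos: [0.5298, 0.0039, 0.18]
tcp_rot: [-0.001, 0.69, 0.723, -0.0]
ft_force: [0.7, -0.3, -0.6]
grip_width: 0.527
grip_force: 0.0
```

Request:
send_rows([
  [-0.0366, -0.0078, -0.02, 0, 0, 0.1, 45],
  [-0.0732, -0.0156, -0.04, 0, 0, 0.2, 45],
  [-0.11, -0.0235, -0.06, 0, 0, 0.3, 45],
  [-0.1463, -0.0313, -0.06, 0, 0, 0.4, 45],
  [-0.183, -0.0391, -0.06, 0, 0, 0.5, 45],
  [-0.2194, -0.047, -0.06, 0, 0, 0.573, 45],
  [-0.256, -0.0547, -0.06, 0, 0, 0.573, 45],
  [-0.2926, -0.0626, -0.06, 0, 0, 0.573, 45],
])

```text
clock: 31.98
ee_pos: [0.481, -0.2931, 0.2389]
tcp_rot: [-0.0, 0.791, 0.612, 0.0]
ft_force: [0.0, -0.4, 0.8]
grip_width: 0.526
grip_force: 0.0
```

Request:
send_rows([
  [-0.037, 0.003, 0, 0, 0, 0, 45],
  [-0.0745, 0.0067, 0, 0, 0, 0, 45],
  [-0.0745, 0.0067, 0, 0, 0, 0, 45],
  [-0.0745, 0.0067, 0, 0, 0, 0, 45],
])

```text
clock: 32.32
ee_pos: [0.4687, -0.3666, 0.2384]
tcp_rot: [-0.001, 0.792, 0.611, 0.0]
ft_force: [-0.6, -0.5, -0.6]
grip_width: 0.531
grip_force: 0.0
```

```bash
python3 -c "
from keep import *
keep('wrist','w7'); keep('wrist',None,'yel')"
```

```text
teal [231. 116.] ztop 0.0433 xy 0.44 -0.2824 L,w 60.7 10.1 long 77.4 tray [ -59.7 -261.7] box [223  86  16  61]
teal [277. 193.] ztop 0.0435 xy 0.4663 -0.3767 L,w 25.6 16.9 long 75.7 tray [ -37.8 -357.1] box [269 180  16  27]
teal [277. 226.] ztop 0.0435 xy 0.4576 -0.4128 L,w 22.6 16.5 long 75.0 tray [ -48.2 -392.7] box [270 217  15  19]
teal [122. 333.] ztop 0.3065 xy 0.4267 -0.3463 L,w 4.4 1.9 long 73.4 tray [ -75.9 -324.9] box [115 326  20  18]
teal [ 84. 397.] ztop 0.3231 xy 0.4202 -0.3512 L,w 16.3 3.7 long 76.8 tray [ -82.6 -329.5] box [ 51 359  74  61]
tcp [ -34.4 -345.9] [ 0.4691 -0.3654  0.2385] psi 75.4 j6 -0.5322230133801564 w 0.524 f [-0.2  0.6  0.3]
yel [330. 108.] ztop 0.0276 xy 0.547 -0.2991 L,w 80.1 19.7 long 2.3 tray [  46.5 -283.4] box [293  88  75  40]
yel [223. 284.] ztop 0.2726 xy 0.4479 -0.3563 L,w 13.5 0.5 long 75.4 tray [ -55.2 -335.8] box [216 267  14  40]
yel [520. 327.] ztop 0.0838 xy 0.7052 -0.601 L,w 71.7 3.5 long 179.7 tray [ 190.3 -592.4] box [445 284 115 107]
yel [442. 358.] ztop 0.3115 xy 0.5161 -0.3719 L,w 4.1 1.0 long 102.4 tray [  12.2 -354.6] box [433 347  19  24]
yel [430. 409.] ztop 0.3089 xy 0.5105 -0.389 L,w 4.1 1.6 long 133.1 tray [   5.7 -371.5] box [421 394  23  26]
tcp [ -34.1 -345.1] [ 0.4694 -0.3646  0.2387] psi 75.48 j6 -0.5322771017612004 w 0.527 f [-0.3 -0.2 -0.7]
```

View pics/w7.png

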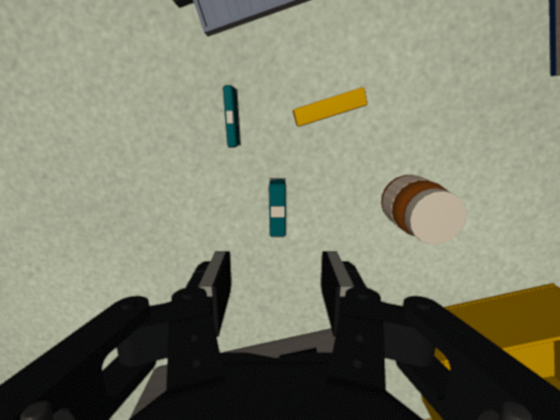

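Keeper C is at (277,210), the thin one at (231,116), the indicator at (330,107) and the jar well clear at (425,210).

Request:
send_rows([
  [-0.03, 0.0004, 0.02, 0, 0, 0, 45],
  [-0.03, 0.0004, 0.06, 0, 0, 0, 45],
  [-0.03, 0.0004, 0.1, 0, 0, 0, 45],
  [-0.03, 0.0004, 0.135, 0, 0, 0, 45],
  [-0.03, 0.0004, 0.165, 0, 0, 0, 45],
  [-0.03, 0.0004, 0.19, 0, 0, 0, 45],
  [-0.03, 0.0004, 0.205, 0, 0, 0, 45],
  [-0.03, 0.0004, 0.213, 0, 0, 0, 45],
])

```text
clock: 33.08
ee_pos: [0.4615, -0.391, 0.0231]
tcp_rot: [-0.003, 0.79, 0.613, -0.0]
ft_force: [-0.7, 1.0, 0.2]
grip_width: 0.529
grip_force: 0.0
```

Request:
send_rows([
  [0, 0, 0, 0, 0, 0, 45],
  [0, 0, 0, 0, 0, 0, 30],
  [0, 0, 0, 0, 0, 0, 20],
  [0, 0, 0, 0, 0, 0, 10],
  [0, 0, 0, 0, 0, 0, 5],
  [0, 0, 0, 0, 0, 0, 5],
  [0, 0, 0, 0, 0, 0, 5],
])

```text
clock: 33.67
ee_pos: [0.4636, -0.3952, 0.0285]
tcp_rot: [0.002, 0.791, 0.612, 0.0]
ft_force: [-0.3, 1.9, 6.0]
grip_width: 0.214
grip_force: 60.5
```

Request:
send_rows([
  [0, 0, -0.03, 0, 0, 0, 5],
  [0, 0, -0.06, 0, 0, 0, 5],
  [0, 0, -0.08, 0, 0, 0, 5],
])

```text
clock: 33.92
ee_pos: [0.4627, -0.3949, 0.1087]
tcp_rot: [0.001, 0.791, 0.612, 0.0]
ft_force: [0.6, -0.7, 0.7]
grip_width: 0.212
grip_force: 59.6
```

Request:
send_rows([
  [0.0384, -0.0008, 0, 0, 0, -0.1, 5],
  [0.0768, -0.0016, 0, 0, 0, -0.2, 5],
  [0.1152, -0.0024, 0, 0, 0, -0.3, 5],
  [0.1536, -0.0032, 0, 0, 0, -0.4, 5],
  [0.192, -0.004, 0, 0, 0, -0.5, 5],
  [0.2305, -0.0048, 0, 0, 0, -0.573, 5],
  [0.269, -0.0056, 0, 0, 0, -0.573, 5],
  [0.3073, -0.0064, 0, 0, 0, -0.573, 5],
])

```text
clock: 34.58
ee_pos: [0.5331, -0.0934, 0.1063]
tcp_rot: [0.0, 0.691, 0.723, -0.0]
ft_force: [0.9, -0.1, -2.0]
grip_width: 0.216
grip_force: 59.6
```

Request:
send_rows([
  [0, 0, 0, 0, 0, 0, 5],
  [0, 0, 0, 0, 0, 0, 5],
  [0, 0, 0, 0, 0, 0, 5],
])

```text
clock: 34.83
ee_pos: [0.533, -0.0954, 0.1062]
tcp_rot: [0.0, 0.69, 0.724, -0.0]
ft_force: [0.0, 0.3, -0.3]
grip_width: 0.211
grip_force: 59.6
```

```bash
python3 -c "
from keep import *
keep('wrist','w8')"
```

```text
teal [280.  69.] ztop 0.0475 xy 0.5304 0.0024 L,w 62.8 19.5 long 93.3 tray [44.  18.6] box [264  15  33 112]
teal [276. 261.] ztop 0.1211 xy 0.5322 -0.095 L,w 62.8 19.9 long 92.5 tray [ 41.3 -78.8] box [254 196  44 137]
teal [171. 385.] ztop 0.1911 xy 0.5074 -0.088 L,w 3.5 1.7 long 15.1 tray [ 16.8 -70.7] box [160 376  20  19]
tcp [ 42.  -79.9] [ 0.533  -0.096   0.1062] psi 92.62 j6 -0.3610425288799246 w 0.213 f [ 0.1 -0.6 -0. ]
```

Request:
send_rows([
  [0, 0.001, 0.02, 0, 0, 0, 5],
  [0, 0.001, 0.035, 0, 0, 0, 5],
  [0, 0.001, 0.045, 0, 0, 0, 5],
  [0, 0.001, 0.053, 0, 0, 0, 5],
  [0, 0.001, 0.059, 0, 0, 0, 5],
  [0, 0.001, 0.064, 0, 0, 0, 5],
  [0, 0.001, 0.068, 0, 0, 0, 5],
  [0, 0.001, 0.07, 0, 0, 0, 5],
])

```text
clock: 35.55
ee_pos: [0.5343, -0.0953, 0.0361]
tcp_rot: [0.0, 0.691, 0.723, 0.0]
ft_force: [0.4, 0.3, -1.2]
grip_width: 0.216
grip_force: 59.6
```

Request:
send_rows([
  [0, 0, 0.001, 0, 0, 0, 5],
  [0, 0, 0.003, 0, 0, 0, 5],
  [0, 0, 0.005, 0, 0, 0, 5],
  [0, 0, 0.006, 0, 0, 0, 5],
  [0, 0, 0.007, 0, 0, 0, 5],
  [0, 0, 0.007, 0, 0, 0, 5],
])

```text
clock: 36.05
ee_pos: [0.5349, -0.0952, 0.0325]
tcp_rot: [-0.0, 0.69, 0.724, -0.0]
ft_force: [-8.1, 3.3, 15.6]
grip_width: 0.215
grip_force: 61.7
```

Request:
send_rows([
  [0, 0, -0.005, 0, 0, 0, 15],
  [0, 0, -0.005, 0, 0, 0, 30],
  [0, 0, -0.005, 0, 0, 0, 45],
  [0, 0, -0.005, 0, 0, 0, 45],
  [0, 0, -0.03, 0, 0, 0, 45],
  [0, 0, -0.07, 0, 0, 0, 45],
  [0, 0, -0.11, 0, 0, 0, 45],
  [0, 0, -0.15, 0, 0, 0, 45],
])

```text
clock: 36.72
ee_pos: [0.5335, -0.0949, 0.18]
tcp_rot: [-0.001, 0.69, 0.723, -0.0]
ft_force: [0.5, -0.5, -0.4]
grip_width: 0.53
grip_force: 0.0
```

Request:
send_rows([
  [-0.02, 0.003, -0.02, 0, 0, 0.2, 45],
  [-0.04, 0.006, -0.04, 0, 0, 0.4, 45],
  [-0.06, 0.009, -0.06, 0, 0, 0.6, 45],
  [-0.08, 0.012, -0.06, 0, 0, 0.8, 45],
  [-0.101, 0.0155, -0.06, 0, 0, 1, 45],
])

```text
clock: 37.13
ee_pos: [0.5554, -0.1966, 0.2413]
tcp_rot: [0.002, 0.855, 0.518, 0.001]
ft_force: [-0.3, 0.8, -0.5]
grip_width: 0.523
grip_force: 0.0
```

Request:
send_rows([
  [-0.016, 0.014, 0, 0, 0, 0.2, 45],
  [-0.032, 0.028, 0, 0, 0, 0.4, 45],
  [-0.048, 0.042, 0, 0, 0, 0.6, 45],
  [-0.065, 0.056, 0, 0, 0, 0.8, 45],
  [-0.081, 0.07, 0, 0, 0, 1, 45],
])

```text
clock: 37.55
ee_pos: [0.5794, -0.3005, 0.2385]
tcp_rot: [-0.0, 0.96, 0.279, -0.0]
ft_force: [0.2, 0.9, -0.5]
grip_width: 0.525
grip_force: 0.0
```

Request:
send_rows([
  [0, 0, 0, 0, 0, 0.2, 45],
  [0, 0, 0, 0, 0, 0.4, 45],
  [0, 0, 0, 0, 0, 0.6, 45],
  [0, 0, 0, 0, 0, 0.8, 45],
  [0, 0, 0, 0, 0, 1, 45],
  [0, 0, 0, 0, 0, 1, 45],
  [0, 0, 0, 0, 0, 1, 45],
])

```text
clock: 38.13
ee_pos: [0.5793, -0.2994, 0.2387]
tcp_rot: [-0.0, 1.0, 0.025, -0.0]
ft_force: [0.1, 0.4, -1.1]
grip_width: 0.526
grip_force: 0.0
```

```bash
python3 -c "
from keep import *
keep('wrist','w9','yel'); keep('wrist')"
```

```text
yel [546. 127.] ztop 0.042 xy 0.63 -0.6007 L,w 60.1 3.5 long 0.2 tray [ 115.2 -588.5] box [519  25  41 159]
yel [274. 207.] ztop 0.0277 xy 0.5474 -0.2997 L,w 80.0 19.0 long 2.3 tray [  46.8 -284. ] box [266 174  17  67]
yel [222. 292.] ztop 0.2736 xy 0.5798 -0.2777 L,w 17.3 0.4 long 2.8 tray [  80.2 -263.6] box [216 271  14  45]
tcp [  78.7 -285.2] [ 0.5793 -0.2993  0.2388] psi 2.81 j6 0.9307691812225246 w 0.528 f [-0.3  0.6 -0.1]
teal [ 28. 211.] ztop 0.0473 xy 0.5315 -0.0086 L,w 44.6 18.8 long 92.7 tray [44.6  7.5] box [  0 202  56  23]
teal [102. 212.] ztop 0.0474 xy 0.5348 -0.097 L,w 63.3 19.3 long 93.0 tray [ 43.8 -80.9] box [ 67 202  68  23]
teal [256. 289.] ztop 0.043 xy 0.4412 -0.2818 L,w 61.7 9.2 long 77.1 tray [ -58.4 -261.2] box [230 276  50  28]
teal [514. 314.] ztop 0.0736 xy 0.4411 -0.5878 L,w 42.0 2.5 long 0.3 tray [ -72.9 -566.8] box [505 299  19  36]
teal [202. 310.] ztop 0.3059 xy 0.5944 -0.2777 L,w 1.5 1.0 long 95.1 tray [  94.8 -264.3] box [196 301  15  19]
teal [432. 310.] ztop 0.2991 xy 0.5938 -0.3497 L,w 9.2 2.5 long 92.3 tray [  90.8 -336.1] box [422 302  26  
[... 1536 characters left out ...]
 97.5 -302.3] box [336 367  75  53]
teal [213. 382.] ztop 0.3335 xy 0.5974 -0.287 L,w 5.4 2.6 long 103.7 tray [  97.4 -273.6] box [202 370  25  24]
teal [ 10. 402.] ztop 0.3326 xy 0.5879 -0.2436 L,w 7.0 2.5 long 97.1 tray [  90.  -229.9] box [  0 383  28  37]
teal [440. 387.] ztop 0.3085 xy 0.5736 -0.3502 L,w 4.8 2.2 long 89.5 tray [  70.6 -335.7] box [434 383  11  12]
teal [540. 403.] ztop 0.3324 xy 0.5934 -0.3568 L,w 9.9 3.6 long 94.6 tray [  90.1 -343.2] box [515 385  45  35]
teal [172. 410.] ztop 0.3391 xy 0.5973 -0.2813 L,w 6.7 2.9 long 104.7 tray [  97.5 -267.9] box [150 397  44  23]
tcp [  78.7 -285.2] [ 0.5793 -0.2993  0.2389] psi 2.79 j6 0.9311829433498601 w 0.527 f [ 0.2  0.6 -0.3]
```

Request:
send_rows([
  [-0.0239, -0.001, 0.03, 0, 0, 0, 45],
  [-0.0239, -0.001, 0.07, 0, 0, 0, 45],
  [-0.0239, -0.001, 0.11, 0, 0, 0, 45],
  [-0.0239, -0.001, 0.145, 0, 0, 0, 45],
  [-0.0239, -0.001, 0.175, 0, 0, 0, 45],
  [-0.0239, -0.001, 0.198, 0, 0, 0, 45],
  [-0.0239, -0.001, 0.212, 0, 0, 0, 45],
  [-0.0239, -0.001, 0.22, 0, 0, 0, 45],
])

```text
clock: 38.9
ee_pos: [0.5543, -0.2987, 0.0168]
tcp_rot: [-0.001, 1.0, 0.024, -0.001]
ft_force: [0.1, -0.4, 1.1]
grip_width: 0.525
grip_force: 0.0
```

Request:
send_rows([
  [0, 0, 0.001, 0, 0, 0, 45],
  [0, 0, 0.002, 0, 0, 0, 30],
  [0, 0, 0.002, 0, 0, 0, 20],
  [0, 0, 0.002, 0, 0, 0, 10],
  [0, 0, 0.002, 0, 0, 0, 5],
  [0, 0, 0.002, 0, 0, 0, 5],
  [0, 0, 0.002, 0, 0, 0, 5],
])

```text
clock: 39.48
ee_pos: [0.5569, -0.3004, 0.0195]
tcp_rot: [0.001, 1.0, 0.023, 0.002]
ft_force: [1.1, 0.7, 6.6]
grip_width: 0.209
grip_force: 60.3
```

Request:
send_rows([
  [0, 0, -0.02, 0, 0, 0, 5],
  [0, 0, -0.05, 0, 0, 0, 5],
  [0, 0, -0.08, 0, 0, 0, 5],
])

```text
clock: 39.73
ee_pos: [0.5542, -0.2987, 0.0965]
tcp_rot: [-0.001, 1.0, 0.023, -0.002]
ft_force: [0.3, -0.0, -0.4]
grip_width: 0.21
grip_force: 59.4
```

Request:
send_rows([
  [-0.01, -0.033, 0, 0, 0, 0, 5],
  [-0.02, -0.067, 0, 0, 0, 0, 5],
  [-0.03, -0.1, 0, 0, 0, 0, 5],
  [-0.0407, -0.134, 0, 0, 0, 0, 5],
  [-0.0407, -0.134, 0, 0, 0, 0, 5],
  [-0.0407, -0.134, 0, 0, 0, 0, 5],
  [-0.0407, -0.134, 0, 0, 0, 0, 5],
])

```text
clock: 40.32
ee_pos: [0.5088, -0.1678, 0.0975]
tcp_rot: [0.0, 1.0, 0.023, 0.0]
ft_force: [-0.7, 0.4, -0.7]
grip_width: 0.207
grip_force: 59.4
```

```bash
python3 -c "
from keep import *
keep('wrist','w10','yel')"
```

```text
yel [275. 275.] ztop 0.106 xy 0.4996 -0.1691 L,w 80.6 20.2 long 2.2 tray [   5.2 -151.4] box [254 198  44 158]
tcp [  14.7 -151. ] [ 0.5091 -0.1683  0.0977] psi 2.65 j6 1.0666642927351833 w 0.208 f [-0.2 -0.7 -1. ]
```

View pics/w10.png

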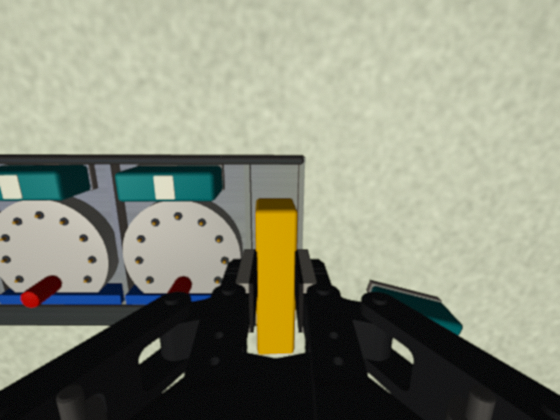

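The indicator is held level and centred over the trough, at (275,275).

Request:
send_rows([
  [0, -0.001, 0.02, 0, 0, 0, 5],
  [0, -0.001, 0.035, 0, 0, 0, 5],
  [0, -0.001, 0.045, 0, 0, 0, 5],
  [0, -0.001, 0.053, 0, 0, 0, 5],
  [0, -0.001, 0.059, 0, 0, 0, 5],
  [0, -0.001, 0.064, 0, 0, 0, 5],
  [0, -0.001, 0.068, 0, 0, 0, 5],
  [0, -0.001, 0.07, 0, 0, 0, 5],
])

```text
clock: 41.03
ee_pos: [0.5086, -0.1667, 0.0271]
tcp_rot: [-0.0, 1.0, 0.023, -0.0]
ft_force: [-0.2, 0.2, -0.6]
grip_width: 0.206
grip_force: 59.4
```

Request:
send_rows([
  [0, 0, 0.001, 0, 0, 0, 5],
  [0, 0, 0.003, 0, 0, 0, 5],
  [0, 0, 0.004, 0, 0, 0, 5],
  [0, 0, 0.005, 0, 0, 0, 5],
  [0, 0, 0.005, 0, 0, 0, 5],
])

```text
clock: 41.45
ee_pos: [0.5089, -0.1666, 0.0235]
tcp_rot: [0.0, 1.0, 0.023, -0.0]
ft_force: [-3.1, 1.6, 5.7]
grip_width: 0.211
grip_force: 60.2
```

Request:
send_rows([
  [0, 0, -0.002, 0, 0, 0, 22],
  [0, 0, -0.002, 0, 0, 0, 26],
  [0, 0, -0.002, 0, 0, 0, 28],
  [0, 0, -0.01, 0, 0, 0, 28],
  [0, 0, -0.04, 0, 0, 0, 28],
  [0, 0, -0.08, 0, 0, 0, 28],
  [0, 0, -0.12, 0, 0, 0, 28],
  [0, 0, -0.16, 0, 0, 0, 28],
])

```text
clock: 42.12
ee_pos: [0.508, -0.1663, 0.1842]
tcp_rot: [-0.0, 1.0, 0.023, -0.0]
ft_force: [0.8, -0.6, -0.8]
grip_width: 0.33
grip_force: 0.0
```

Request:
send_rows([
  [0.01, -0.038, -0.02, 0, 0, 0, 0],
  [0.02, -0.076, -0.04, 0, 0, 0, 0],
  [0.025, -0.114, -0.055, 0, 0, 0, 0],
  [0.03, -0.152, -0.055, 0, 0, 0, 0],
  [0.03, -0.152, -0.055, 0, 0, 0, 0],
  [0.03, -0.152, -0.055, 0, 0, 0, 0],
])

```text
clock: 42.62
ee_pos: [0.5315, -0.0115, 0.2382]
tcp_rot: [0.0, 1.0, 0.025, 0.001]
ft_force: [-0.2, -0.1, -0.1]
grip_width: 0.001
grip_force: 0.0
```

```bash
python3 -c "
from chk import *
from keep import keep
check('w11')
keep('wrist',None,'yel')
keep('wrist')" | grep -v 'ztop 0.[123]'; python3 -c "
from h import *
p,d,K,E=cap('top'); W=cloud(d,K,E)
for n in ('cup','jar'):
    o=models.cut_out('top',n)[:1]
    for x in o: q=W[x['region']]; print(n,x['score'],np.nanpercentile(q,50,axis=0).round(3),np.nanmax(q[:,2]).round(3))"
```

```text
tray 2.59 [ 0.4873 -0.0181] 0.3428
stud [176. 252.] -35.8 121.6
stud [259. 252.] -19.9 21.8
stud [344. 253.] -35.8 -78.2
bay 0.12 min x along flat [-44.2 -44.1 -44.  -45.  -43.5 -44.2 -31.1 -31.  -34.2 -38.9 -43.7 -44.3] far edge 24.6
bay 0.02 min x along flat [-37.  -37.5 -37.1 -36.8 -36.7 -32.8 -30.7 -31.3 -40.4 -43.5 -43.9 -43.6] far edge 28.6
bay -0.08 min x along flat [-44.3 -44.1 -44.4 -42.  -34.3 -31.  -31.  -42.4 -45.1 -44.2 -43.8 -44.5] far edge 28.2
yel [400. 213.] ztop 0.0315 xy 0.4997 -0.1661 L,w 79.2 20.2 long 2.2 tray [   5.4 -148.3] box [385 181  31  68]
tcp [44.   2.5] [ 0.5311 -0.0137  0.2371] psi 2.68 j6 1.3585518647888413 w 0.001 f [-0.2 -0.9 -0.2]
teal [261. 184.] ztop 0.0475 xy 0.5306 0.0026 L,w 62.0 19.3 long 93.1 tray [44.2 18.8] box [232 174  57  22]
teal [347. 185.] ztop 0.0474 xy 0.5346 -0.0952 L,w 63.1 19.6 long 94.4 tray [ 43.6 -79.2] box [318 175  60  22]
teal [173. 187.] ztop 0.0474 xy 0.5231 0.102 L,w 63.7 19.6 long 91.2 tray [ 41.4 118.4] box [141 177  64  22]
teal [484. 265.] ztop 0.0431 xy 0.441 -0.2805 L,w 62.8 9.7 long 77.1 tray [ -58.5 -259.9] box [455 252  62  27]
tcp [43.9  2. ] [ 0.5311 -0.0142  0.2369] psi 2.61 j6 1.3586735935628358 w 0.005 f [-0.3 -0.4 -0.3]
cup 0.71 [0.501 0.003 0.022] 0.566
jar 0.94 [ 0.615 -0.414  0.081] 0.091
```

View pics/w11.png

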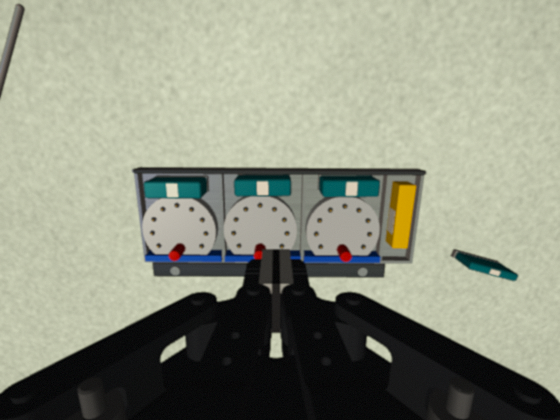

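```bash
python3 - <<'E'
from chk import *
from scipy.optimize import least_squares
acc={}
for k in range(3):
    p,d,K,E=cap('wrist'); W=cloud(d,K,E)
    far,lo,hi,ex,ey,a=trayfit(W,p); o=ex*(far-.06)+ey*(lo+hi)/2
    t=(W[...,:2]-o)@ex*1000; s=(W[...,:2]-o)@ey*1000; z=W[...,2]*1000
    hsv=cv2.cvtColor(p,cv2.COLOR_BGR2HSV)
    for y in (120,20,-80):
        g=(z>20.5)&(z<27)&(abs(s-y)<48)&(t>-44)&(t<30)
        B=[]
        for th in np.radians(np.r_[-60:61:6]):   # rays outward from (-17,y), theta from +x; skip flat
            rr=np.hypot(t+17,s-y); an=np.arctan2(s-y,t+17)
            q=rr[g&(abs(an-th)<.06)&(rr<50)]
            if abs(np.degrees(th))>28 and len(q)>8: B.append((th,np.percentile(q,97)))
        for th in np.radians(np.r_[-95:-62:6,66:96:6]):
            q=rr[g&(abs(an-th)<.06)&(rr<50)]
            if len(q)>8: B.append((th,np.percentile(q,97)))
        B=np.array(B); P=np.c_[B[:,1]*np.cos(B[:,0]),B[:,1]*np.sin(B[:,0])]
        f=least_squares(lambda c:np.hypot(*(P-c[:2]).T)-c[2],[0,0,45],loss='soft_l1').x
        acc.setdefault(y,[]).append(f+[-17,y,0])
    # stud base-free: stud top
for y,v in acc.items(): print(y,np.mean(v,0).round(2),np.std(v,0).round(2))
E
```

```text
120 [-15.75 122.43  44.37] [0.03 0.03 0.03]
20 [-14.86  22.7   44.11] [0.1  0.06 0.05]
-80 [-15.8  -78.86  44.42] [0.29 0.01 0.15]
```

Request:
send_rows([
  [-0.025, -0.01, 0.03, 0, 0, 0, 0],
  [-0.049, -0.019, 0.06, 0, 0, 0, 0],
  [-0.049, -0.019, 0.1, 0, 0, 0, 0],
  [-0.049, -0.019, 0.135, 0, 0, 0, 0],
  [-0.049, -0.019, 0.165, 0, 0, 0, 0],
  [-0.049, -0.019, 0.185, 0, 0, 0, 0],
  [-0.049, -0.019, 0.198, 0, 0, 0, 0],
  [-0.049, -0.019, 0.205, 0, 0, 0, 0],
])

```text
clock: 43.73
ee_pos: [0.4798, 0.0033, 0.0298]
tcp_rot: [-0.0, 1.0, 0.023, -0.002]
ft_force: [0.4, -0.2, -0.4]
grip_width: 0.001
grip_force: 0.0
```

Request:
send_rows([
  [-0.004, 0, 0, 0, 0, 0, 0],
  [-0.008, 0, 0, 0, 0, 0, 0],
  [-0.012, 0, 0, 0, 0, 0, 0],
  [-0.015, 0, 0, 0, 0, 0, 0],
  [-0.018, 0, 0, 0, 0, 0, 0],
  [-0.02, 0, 0, 0, 0, 0, 0],
  [-0.022, 0, 0, 0, 0, 0, 0],
  [-0.023, 0, 0, 0, 0, 0, 0],
])

```text
clock: 44.4
ee_pos: [0.4624, 0.002, 0.0354]
tcp_rot: [0.0, 1.0, 0.023, 0.005]
ft_force: [7.8, 0.3, 3.3]
grip_width: -0.001
grip_force: 3.6
```

Request:
send_rows([
  [-0.001, 0, 0, 0, 0, 0, 0],
  [-0.001, 0, 0, 0, 0, 0, 0],
  [-0.001, 0, 0, 0, 0, 0, 0],
])

```text
clock: 44.65
ee_pos: [0.4617, 0.0019, 0.0356]
tcp_rot: [0.0, 1.0, 0.023, 0.005]
ft_force: [6.8, 0.8, 4.5]
grip_width: 0.004
grip_force: 3.4
```

Request:
send_rows([
  [0.006, 0, 0, 0, 0, 0, 0],
  [0.012, 0, -0.02, 0, 0, 0, 0],
  [0.02, 0, -0.055, 0, 0, 0, 0],
  [0.035, 0, -0.09, 0, 0, 0, 0],
  [0.055, 0, -0.125, 0, 0, 0, 0],
  [0.075, 0.005, -0.16, 0, 0, 0, 0],
  [0.09, 0.01, -0.19, 0, 0, 0, 0],
  [0.105, 0.01, -0.205, 0, 0, 0, 0],
])

```text
clock: 45.32
ee_pos: [0.5652, -0.0036, 0.2424]
tcp_rot: [0.001, 1.0, 0.023, 0.003]
ft_force: [0.5, 0.2, 0.1]
grip_width: 0.003
grip_force: 0.0
```

Request:
send_rows([
  [0, 0, 0, 0, 0, 0, 0],
  [0, 0, 0, 0, 0, 0, 0],
  [0, 0, 0, 0, 0, 0, 0],
])

```text
clock: 45.57
ee_pos: [0.5613, -0.0026, 0.2349]
tcp_rot: [-0.0, 1.0, 0.023, -0.002]
ft_force: [-0.4, 0.2, -0.7]
grip_width: -0.004
grip_force: 0.0
```

```bash
cat > fin.py <<'E'
from chk import *
from scipy.optimize import least_squares
import sys
p,W,o,ex,ey=check(sys.argv[1])
t=(W[...,:2]-o)@ex*1000; s=(W[...,:2]-o)@ey*1000; z=W[...,2]*1000
for y in (120,20,-80):
    g=(z>20.5)&(z<27)&(abs(s-y)<48)&(t>-44)&(t<30); rr=np.hypot(t+17,s-y); an=np.degrees(np.arctan2(s-y,t+17)); B=[]
    for th in np.r_[-95:-28:6,29:96:6]:
        q=rr[g&(abs(an-th)<3.5)&(rr<50)]
        if len(q)>8: B.append((np.radians(th),np.percentile(q,97)))
    B=np.array(B); P=np.c_[B[:,1]*np.cos(B[:,0]),B[:,1]*np.sin(B[:,0])]
    print(y,(least_squares(lambda c:np.hypot(*(P-c[:2]).T)-c[2],[0,0,45],loss='soft_l1').x+[-17,y,0]).round(2))
c=p[150:300,120:430]; cv2.imwrite('pics/fc.png',cv2.resize(p[170:290,130:430],None,fx=2.6,fy=2.6,interpolation=cv2.INTER_CUBIC))
E
python3 fin.py w12
```

```text
tray 2.66 [ 0.4877 -0.0182] 0.3428
stud [184. 276.] -36.5 121.9
stud [349. 276.] -36.6 -78.3
bay 0.12 min x along flat [-44.3 -44.7 -43.9 -44.5 -44.  -41.6 -31.4 -31.4 -34.6 -40.9 -44.7 -44.4] far edge 23.2
bay 0.02 min x along flat [ -8.3  -8.3  -8.4  -7.9  -8.2  -8.4  -8.2  -8.1 -19.5 -21.9 -21.6 -21.8] far edge 26.0
bay -0.08 min x along flat [-44.1 -44.2 -44.1 -41.2 -34.4 -31.7 -31.  -37.3 -44.1 -44.2 -44.3 -43.9] far edge 26.0
120 [-15.9  122.49  44.32]
20 [-16.91  22.8   44.37]
-80 [-16.07 -78.61  44.35]
```

View pics/fc.png

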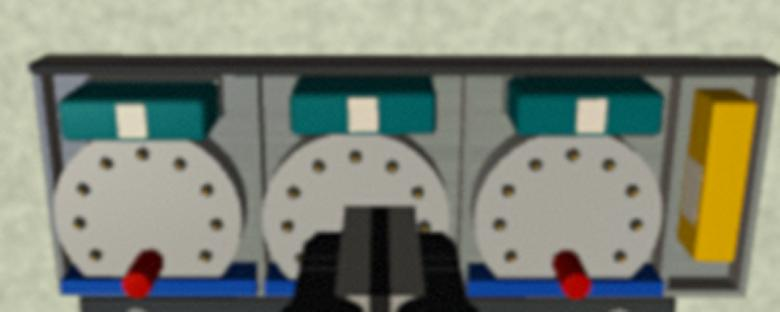

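Request:
send_rows([
  [-0.025, 0.03, 0.02, 0, 0, 0, 0],
  [-0.05, 0.06, 0.04, 0, 0, 0, 0],
  [-0.08, 0.091, 0.06, 0, 0, 0, 0],
  [-0.08, 0.091, 0.1, 0, 0, 0, 0],
  [-0.08, 0.091, 0.14, 0, 0, 0, 0],
  [-0.08, 0.091, 0.175, 0, 0, 0, 0],
  [-0.08, 0.091, 0.195, 0, 0, 0, 0],
  [-0.08, 0.091, 0.204, 0, 0, 0, 0],
])

```text
clock: 46.28
ee_pos: [0.4817, -0.0957, 0.0271]
tcp_rot: [-0.002, 1.0, 0.023, -0.005]
ft_force: [0.8, -0.1, -0.4]
grip_width: -0.001
grip_force: 0.0
```

Request:
send_rows([
  [-0.004, 0, 0, 0, 0, 0, 0],
  [-0.008, 0, 0, 0, 0, 0, 0],
  [-0.012, 0, 0, 0, 0, 0, 0],
  [-0.015, 0, 0, 0, 0, 0, 0],
  [-0.018, 0, 0, 0, 0, 0, 0],
  [-0.021, 0, 0, 0, 0, 0, 0],
  [-0.023, 0, 0, 0, 0, 0, 0],
  [-0.023, 0, 0, 0, 0, 0, 0],
])

```text
clock: 46.95
ee_pos: [0.4672, -0.0993, 0.036]
tcp_rot: [0.001, 1.0, 0.023, 0.004]
ft_force: [4.7, 0.4, 1.9]
grip_width: 0.007
grip_force: 2.6
```

Request:
send_rows([
  [0.01, 0, -0.01, 0, 0, 0, 0],
  [0.023, 0, -0.04, 0, 0, 0, 0],
  [0.023, -0.04, -0.06, 0, 0, 0, 0],
  [0.023, -0.08, -0.06, 0, 0, 0, 0],
  [0.023, -0.12, -0.06, 0, 0, 0, 0],
  [0.023, -0.16, -0.06, 0, 0, 0, 0],
  [0.023, -0.2, -0.035, 0, 0, 0, 0],
  [0.023, -0.2, -0.008, 0, 0, 0, 0],
])

```text
clock: 47.62
ee_pos: [0.4806, 0.1069, 0.0449]
tcp_rot: [-0.001, 1.0, 0.026, 0.004]
ft_force: [0.9, -0.3, 0.3]
grip_width: -0.003
grip_force: 0.0
```

Request:
send_rows([
  [-0.004, 0, 0.006, 0, 0, 0, 0],
  [-0.008, 0, 0.008, 0, 0, 0, 0],
  [-0.012, 0, 0.008, 0, 0, 0, 0],
  [-0.015, 0, 0.008, 0, 0, 0, 0],
  [-0.018, 0, 0.008, 0, 0, 0, 0],
  [-0.021, 0, 0.008, 0, 0, 0, 0],
  [-0.023, 0, 0.008, 0, 0, 0, 0],
  [-0.023, 0, 0.008, 0, 0, 0, 0],
])

```text
clock: 48.28
ee_pos: [0.4585, 0.1008, 0.0364]
tcp_rot: [-0.0, 1.0, 0.023, 0.004]
ft_force: [5.3, 0.0, 2.3]
grip_width: -0.003
grip_force: 2.6
```

Request:
send_rows([
  [0.01, 0, -0.005, 0, 0, 0, 0],
  [0.022, 0, -0.035, 0, 0, 0, 0],
  [0.03, 0.02, -0.07, 0, 0, 0, 0],
  [0.04, 0.05, -0.1, 0, 0, 0, 0],
  [0.05, 0.08, -0.125, 0, 0, 0, 0],
  [0.06, 0.105, -0.15, 0, 0, 0, 0],
  [0.065, 0.13, -0.18, 0, 0, 0, 0],
  [0.068, 0.15, -0.205, 0, 0, 0, 0],
])

```text
clock: 48.95
ee_pos: [0.5303, -0.0478, 0.2415]
tcp_rot: [0.0, 1.0, 0.022, 0.001]
ft_force: [1.2, -0.4, -0.6]
grip_width: 0.001
grip_force: 0.0
```

Request:
send_rows([
  [0, 0, 0, 0, 0, 0, 0],
  [0, 0, 0, 0, 0, 0, 0],
  [0, 0, 0, 0, 0, 0, 0],
])

```text
clock: 49.2
ee_pos: [0.5293, -0.0454, 0.2379]
tcp_rot: [-0.0, 1.0, 0.023, -0.0]
ft_force: [-0.3, 0.2, -0.3]
grip_width: -0.001
grip_force: 0.0
```

```bash
python3 fin.py w13; python3 -c "
from keep import *
keep('wrist'); keep('wrist',None,'yel')" | grep -v 'ztop 0.[123]'
```

```text
tray 2.57 [ 0.4872 -0.0181] 0.3427
stud [148. 250.] -37.3 121.6
stud [232. 250.] -37.4 22.4
stud [316. 250.] -37.2 -78.5
bay 0.12 min x along flat [-44.3 -44.1 -43.8 -43.6 -44.3 -44.3 -31.9 -31.9 -34.7 -38.6 -42.4 -44. ] far edge 25.8
bay 0.02 min x along flat [-43.8 -43.9 -43.4 -43.7 -44.1 -34.9 -31.6 -32.6 -38.  -43.4 -44.4 -44. ] far edge 27.9
bay -0.08 min x along flat [-44.7 -44.2 -44.  -43.8 -37.  -32.7 -31.3 -35.9 -44.6 -43.7 -43.8 -43.6] far edge 28.0
120 [-16.7  122.52  44.39]
20 [-16.67  22.72  44.3 ]
-80 [-16.55 -78.77  44.29]
teal [233. 181.] ztop 0.0474 xy 0.5309 0.0019 L,w 62.7 18.9 long 93.1 tray [44.5 18. ] box [204 171  58  22]
teal [320. 181.] ztop 0.0475 xy 0.5345 -0.0955 L,w 62.0 19.4 long 92.7 tray [ 43.5 -79.4] box [292 171  58  22]
teal [146. 183.] ztop 0.0474 xy 0.5229 0.1016 L,w 63.3 19.3 long 92.6 tray [ 41.2 118. ] box [112 173  67  22]
teal [461. 262.] ztop 0.0432 xy 0.4411 -0.2808 L,w 62.2 9.7 long 77.5 tray [ -58.5 -260.2] box [432 249  60  27]
tcp [ 40.1 -28.4] [ 0.5287 -0.0447  0.2365] psi 2.7 j6 1.2988921820618622 w -0.004 f [ 0.7  0.3 -0.3]
yel [375. 210.] ztop 0.0316 xy 0.4997 -0.1663 L,w 79.8 20.5 long 2.0 tray [   5.4 -148.5] box [361 177  29  68]
tcp [ 40.2 -28.3] [ 0.5287 -0.0445  0.2364] psi 2.72 j6 1.2988744436166177 w 0.0 f [ 0.4 -0.3 -0.4]
```

All three discs now read alike (centre about -16.6, studs about -37.3). The keepers stand on the cassette floor and the indicator lies in the trough, so I'm handing it in.

```bash
python3 -c "
from h import *
print(ticket.close_job())"
```

```text
the job is handed in; nothing more can be done
None
```

The job is handed in: the cassette is square against the rail, all three discs are flush with their bars, a 20 mm keeper stands in each gap, and the indicator lies flat in the trough; the arm stayed clear of the cup and jar, though I did not re-measure the cup at the end.

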